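Lock the grinding cup onto the nut mill

ROBOT

A 6-joint arm with a two-finger parallel gripper is mounted at the origin on the work surface. World frame = base frame: x ahead of the robot, y to its left, z up, the work surface at z = 0. Lengths are in m, angles in rad, forces in N, time in s.
With the tool pointing down it reaches from about 0.35 to 0.85 m from the base axis. Payload 8.1 kg.
Tool frame: the origin (TCP) lies on the centre line of the jaws, within the pads' length; the fingertips stand 14 mm ahead of it and the grasp point (between the pads) lies 5 mm behind it; z points along the fingers, y is the direction in which the jaws open and shut (so a half turn about z gives the same grasp; the last joint's range is limited). The gripper opens to 93 mm and grips with 3 to 60 N. Pads are 15 mm wide; open, the fingers measure 128 mm over their backs; the gripper's body (75 mm by 188 mm) begins 65 mm behind the grasp point.
Start: joints at [-1.264, 0.13, 1.488, -0, 1.523, -0.085], TCP at [0.229, -0.555, 0.233] pointing down, gripper open.
Joint ranges: [-2.96, 2.96], [-0.89, 2.26], [0.02, 2.5], [-1.34, 4.48], [0, 2.73], [-2.66, 2.66]. Speed limits (rad/s): [2.39, 2.39, 2.79, 3.14, 3.14, 3.14].

INTERFACE

Orientations are given as a rotation vector (axis times angle).
In Python, from plant import robot gives the robot as it stands.
- The arm moves only by the tool jog_arm, never from a script. Its argument "steps" is a list of rows, each a list of 7 numbers: the closure, from 0 (fully open) to 1 (shut), then the shift along the tool's x, y, z in m, then the turn, a rotation vector about the tool's x, y, z in rad. In form: [[jaw, tx, ty, tz, rx, ry, rz], ...]. A call has 1 to 5 rows; each row is the pose to reach, as a shift and turn from the pose measured when the call began, along the tool's axes at that moment; what a row does not reach only later rows make up. A row lasts 1/8 s, in which the tool goes at most 62.5 mm and 10.7 degrees, less where a joint would pass 70% of its speed; a pose out of reach is approached as far as the arm can. A call with a gripper value outside its range is refused whole. The fingers move at their own pace and stop on an object; "force" is the grip in N (left out, the last holds). Time passes only in rows, so rows that repeat a pose let the fingers close. It gives the time, the measured TCP pose, the force and the opening at its end, in the units of the state.
- robot.read_state(): the state, without advancing time (a new reading comes with each control period).
- robot.read_camera(name): name is "scene" or "side" or "wrist"; returns a dict with "image" (400x640x3 uint8, red, green, blue), "mtx" (3x3 intrinsics, pixels), "D" ([k1, k2, p1, p2, k3] as OpenCV has them; the pictures are not rectified), "extrinsics" (4x4, takes a point from camera to world coordinates); the wrist camera has in their place "tool_from_camera" (4x4, takes a point from camera to tool coordinates, whose origin is the TCP and whose axes are the flange's). Camera axes: x right, y down, z forward; pixel columns grow to the right and rows downward; lengths in m; the calibration is good to about 2 mm. A picture is of the moment at which its call begins: read the wrist's pose just before it. There is no depth.
- robot.close_job(): hands the job in, once; it reports no verdict.
The state is a dict: "t": time; "q": joint angles; "dq": joint speeds; "joint_torque": joint torques, N m; "tool_pos": TCP position; "orientation": TCP orientation; "force": force on the tool from outside, world axes, zero at the start; "wrist_torque": the same for the moment, N m; "opening": finger opening in m.
Only numpy, scipy, OpenCV 4.12 (cv2) and the standard library are available. Lean on these libraries where they do the work, as an engineer would, in place of code of your own. Each camera call takes 0.05 s, during which the arm holds its last target.

TASK

Take the grinding cup off the sloping draining rack, stand it upright on its collar on the bare table top and let go of it. Then take it again from above, set its two lugs down into the slots of the nut mill's socket, press it down against the spring pad and turn it about a quarter turn clockwise, seen from above, until it locks; let go so that it stays locked and upright in the mill. Do not shove or knock over the other things on the table.

Things in the scene. Friction and masses are not known exactly. Their poses are not given: they have to be found in the camera images.
- cup: Grinding cup, closed steel cylinder 128 mm tall with a grey collar and a grey fin on top, about 0.28 kg. Origin: centre of its flat underside; z runs along its axis to the fin. Collar 60 mm diameter, z = 0 to 22 mm; steel body 54 mm diameter, z = 22 to 100 mm; fin from z = 100 to 128 mm. Unchanged by a half turn about z. At first it lies on the rack, z 20 degrees above level, y level.
- fin (a point): Point inside the cup's grip fin, on the cup's axis, 121 mm above its underside and 21 mm above its round top: a good height to grip the fin from above. The fin is an upright grey bar 16 mm thick (along x), 52 mm long (along y), 28 mm high. Axes as the cup's.
- waist (a point): Point on the cup's axis 60 mm above its underside, in the middle of the steel body (54 mm diameter). Axes as the cup's.
- lug (a point): Tip of one of the cup's two lugs, 39 mm from its axis at +y; the other is the same at -y. They stick out of the collar in line with the fin: 14 mm wide, from 1 to 9 mm above the underside.
- rack: Fixed draining rack: white foot 150 mm (x) by 85 mm (y), 8 mm thick, with two sloping steel bars of 8 mm, 36 mm apart, that carry the cup's steel body from below. Origin: centre of its underside on the table. Uphill, where the fin end lies, is +x. At the start the cup's waist point is over the origin, 85 mm above the table. The cup's two sides are free for the fingers.
- mill: Fixed nut mill: white housing 150 mm (x) by 140 mm (y), 60 mm high, dial on its -x face, on top a round aluminium bayonet socket of 100 mm diameter, its rim 85 mm above the table. Origin: centre of its underside, on the socket's axis; z up. To go in, the cup's y axis lies along the mill's y (either way round).
- socket (a point): Centre of the socket's mouth (65 mm wide) at rim height. Axes as the mill's. Press the cup until its underside is 18 to 22 mm below the rim: the lugs then pass under the lip and it turns clockwise from above, to a stop at 80 degrees. From 68 to 80 degrees is a catch: let go there, the spring lifts the cup to 15 mm below the rim and it is locked. Aim for 75.
- slot (a point): Mouth of one of the socket's two slots for the lugs, at rim height, 37 mm from the socket's axis at the mill's +y; the other is the same at -y. Each is 19 mm wide and reaches out to 42 mm from the axis.
- pad (a joint): Sprung round pad in the socket under the cup, in m: 0 = up (pad top 7 mm below the rim), 0.015 = fully down. The spring pushes up with 6 N at 0 and 11.6 N at 0.015, more than the cup's weight. About 0.008 with the cup locked.
- jug: White milk jug, 76 mm diameter, 195 mm tall, standing loose; a bystander. Origin: centre of its underside.
- beaker: Plain open steel beaker without lugs or fin, 60 mm diameter, 100 mm tall, standing loose; a bystander. Origin: centre of its underside.
- jar: Glass jar with steel cap, 68 mm diameter, 100 mm tall, loose; a bystander. Origin: centre of its underside.
- bowl: Small red bowl, 130 mm diameter, 50 mm tall, loose; a bystander. Origin: centre of its underside.
- brush: Hand brush, 180 mm long along its x, lying loose; a bystander. Origin: under it, about the middle of its length.
- spatula: Spatula, 260 mm long along its x, lying loose; a bystander. Origin: under it, about the middle of its length.
Not all that is in view belongs to the job. What is shaped like the cup but red is not meant.

How it is judged:
On the way, in this order (a step that is already met when the one before it is completed fails the run):
1. the cup stands upright on its collar on the table top, let go (height (world z) of cup below 0.006 m and angle between cup's own z axis and vertical below 0.06 rad and linear speed of cup below 0.03 m/s and contact force between the fingers and cup below 0.1 N), for 0.2 s.
2. the cup is in the socket's mouth with its lugs in the slots (horizontal distance between cup and socket below 0.005 m and z of cup in the frame of socket below -0.004 m and angle between the y axis of cup and the y axis of mill, either way round below 0.2 rad), for 0.05 s.
At the end, for the whole second after the job is handed in: The cup is locked in the mill and at rest: upright within 0.08 rad, on the socket's axis within 5 mm, its underside 12 to 19 mm below the rim (lugs caught under the lip), turned 62 to 84 degrees from the slots (horizontal distance between cup and socket below 0.005 m and z of cup in the frame of socket between -0.019 and -0.012 m and angle between the y axis of cup and the y axis of mill, either way round between 1.08 and 1.47 rad and angle between cup's own z axis and vertical below 0.08 rad and linear speed of cup below 0.02 m/s and angular speed of cup below 0.1 rad/s); the robot touches nothing.
It fails at once if the jug, beaker or jar is tipped over (angle between any of jug, beaker, jar's own z axis and vertical above 0.5 rad).
It fails at once if another thing on the table (jug, beaker, jar, bowl, brush, spatula) is shoved more than 40 mm (distance of any of jug, beaker, jar, bowl, brush, spatula from where it was at the start of the episode above 0.04 m).
It also fails if it takes over 72 s, if anything falls off the work surface, if the arm or the gripper's body presses on something with over 40 N, if the wrist force passes 120 N, or if a joint passes its speed limit or range.

## Working session

There is one attempt and no reset: what is moved stays moved. The work goes in short steps, Python scripts to look and compute and a tool call to move; the robot and the scene stay as the last step left them, time stands still between calls to the robot, and variables do not carry over. Pictures are saved under pics/ and viewed, and the job is handed in when it is done.

Besides the shell and the picture viewer there is one more tool, called after "Call:" as name(argument=value, ...), one argument or row to a line, values as JSON. jog_arm: Moves the arm, as the interface text tells. Its arguments: {"type":"object","properties":{"steps":{"type":"array"},"force":{"type":"number"}},"required":["steps"]}

```bash
ls; mkdir -p pics; python3 - <<'E'
from plant import robot
import cv2
s=robot.read_state(); print(s)
for n in ["scene","side","wrist"]:
    c=robot.read_camera(n); cv2.imwrite(f"pics/{n}0.png",c["image"][:,:,::-1]); print(n,c["mtx"].tolist(),c["D"],c.get("extrinsics",c.get("tool_from_camera")))
E
```

```text
pics
{'t': 0.0, 'q': array([-1.26442111e+00,  1.31166671e-01,  1.48930046e+00,  1.66175423e-05,
        1.52299916e+00, -8.54359795e-02]), 'dq': array([-2.78110772e-04,  8.64238673e-04, -6.74492967e-05,  2.91844969e-04,
        4.58231351e-04, -6.98087429e-04]), 'joint_torque': array([ 2.35824016e-03, -5.59831238e+01, -4.91768646e+01,  7.66511215e-02,
        3.53145436e-02, -1.16570063e-04]), 'tool_pos': array([ 0.22895578, -0.55399673,  0.23157251]), 'orientation': array([-3.07967146e+00, -6.11162285e-01,  2.98372247e-04]), 'force': array([ 1.283546  ,  0.37162276, -0.46022499]), 'wrist_torque': array([ 0.02944439, -0.00507407, -0.03045807]), 'opening': 0.09314914275777816}
scene [[497.1250996435214, 0.0, 323.39884869869627], [0.0, 497.1250996435214, 200.18640899511533], [0.0, 0.0, 1.0]] [-0.05016221  0.          0.          0.          0.        ] [[ 0.25281246  0.58940507 -0.76725975  1.57924197]
 [ 0.96741512 -0.14258431  0.2092312  -0.28141481]
 [ 0.01392273 -0.79515494 -0.60624647  0.92136404]
 [ 0.          0.          0.          1.        ]]
side [[494.21950410920454, 0.0, 318.50310071912844], [0.0, 494.21950410920454, 195.29542432747786], [0.0, 0.0, 1.0]] [0.05224983 0.         0.         0.         0.        ] [[-0.986197   -0.07976008  0.1450993   0.35515003]
 [-0.16525528  0.52867698 -0.83258114  1.07680036]
 [-0.01030392 -0.84506744 -0.53456042  0.75754758]
 [ 0.          0.          0.          1.        ]]
wrist [[285.49741052858883, 0.0, 312.20966409261166], [0.0, 285.49741052858883, 197.70944107993157], [0.0, 0.0, 1.0]] [-0.03608549  0.          0.          0.          0.        ] [[ 1.20463413e-03 -9.64229248e-01 -2.65066983e-01  7.27365528e-02]
 [ 9.99998246e-01  7.81324489e-04  1.70242287e-03 -7.00154179e-04]
 [-1.43442260e-03 -2.65068569e-01  9.64228498e-01 -1.51811716e-01]
 [ 0.00000000e+00  0.00000000e+00  0.00000000e+00  1.00000000e+00]]
```

View pics/scene0.png

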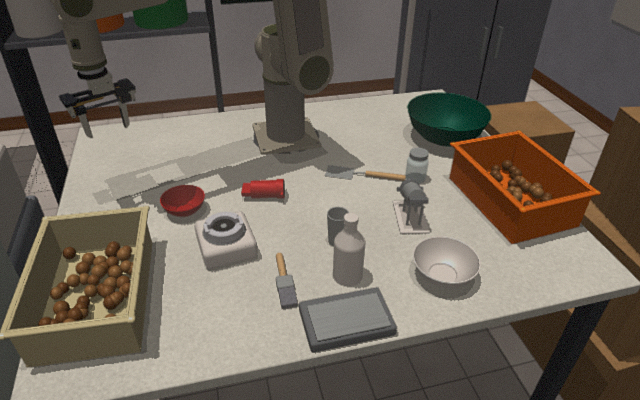

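View pics/side0.png

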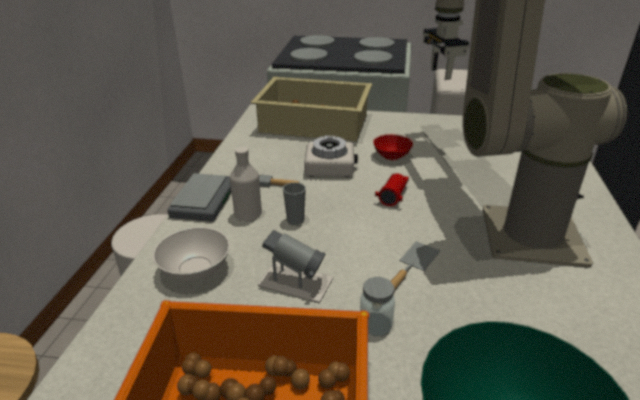

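View pics/wrist0.png

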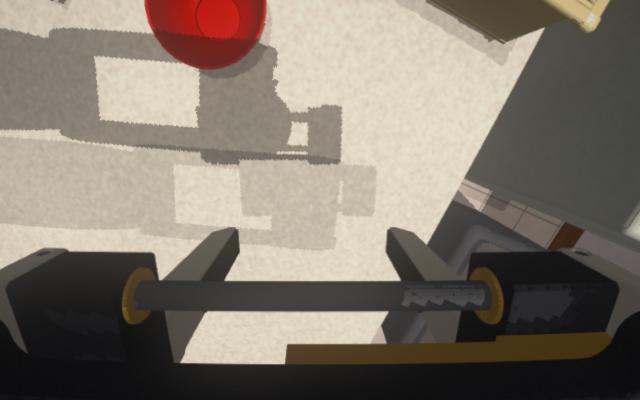

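```bash
cat > h.py <<'E'
import numpy as np, cv2
from plant import robot
from scipy.spatial.transform import Rotation as R
def cam(n):
    s=robot.read_state(); c=robot.read_camera(n)
    if n=="wrist":
        T=np.eye(4);T[:3,:3]=R.from_rotvec(s["orientation"]).as_matrix();T[:3,3]=s["tool_pos"]
        c["extrinsics"]=T@c["tool_from_camera"]
    return c
def ray(c,uv):
    p=cv2.undistortPoints(np.array([[uv]],float),c["mtx"],c["D"])[0,0]
    E=c["extrinsics"]; return E[:3,3],E[:3,:3]@np.array([p[0],p[1],1])
def onz(c,uv,z):
    o,d=ray(c,uv); return o+d*(z-o[2])/d[2]
def tri(rs):
    A=np.zeros((3,3));b=np.zeros(3)
    for o,d in rs:
        d=d/np.linalg.norm(d);M=np.eye(3)-np.outer(d,d);A+=M;b+=M@o
    x=np.linalg.solve(A,b)
    return x,[np.linalg.norm(np.cross(x-o,d/np.linalg.norm(d))) for o,d in rs]
def proj(c,P):
    T=np.linalg.inv(c["extrinsics"]); r,_=cv2.Rodrigues(T[:3,:3])
    return cv2.projectPoints(np.atleast_2d(np.array(P,float)),r,T[:3,3],c["mtx"],c["D"])[0][:,0]
def crop(c,x0,y0,x1,y1,f,name):
    cv2.imwrite(name,cv2.resize(np.ascontiguousarray(c["image"][y0:y1,x0:x1,::-1]),None,fx=f,fy=f,interpolation=cv2.INTER_CUBIC))
E
python3 - <<'E'
from h import *
a=cam("scene");b=cam("side")
crop(a,370,150,450,250,6,"pics/s_rack.png");crop(b,240,215,350,310,6,"pics/d_rack.png")
crop(a,180,195,270,275,7,"pics/s_mill.png");crop(b,290,125,370,185,8,"pics/d_mill.png")
E
```

```text
(no output)
```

View pics/s_rack.png

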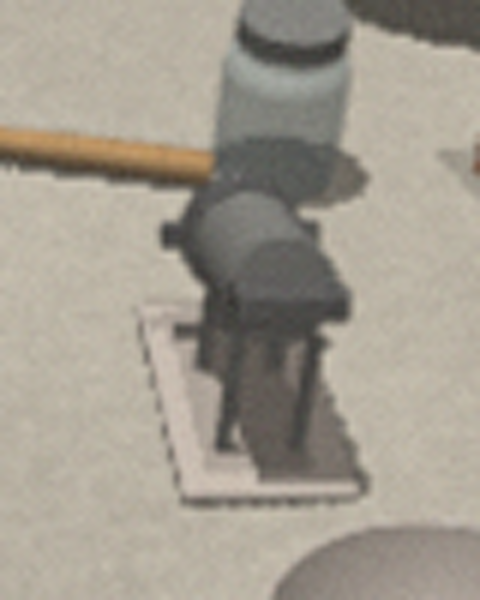

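View pics/d_rack.png

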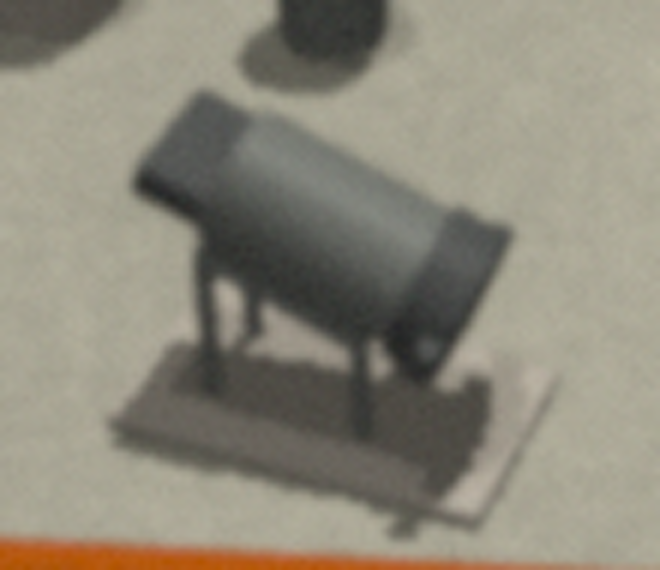

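View pics/s_mill.png

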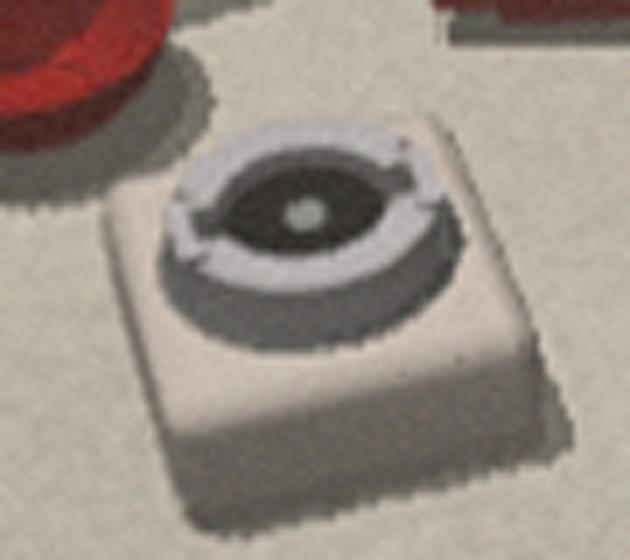

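View pics/d_mill.png

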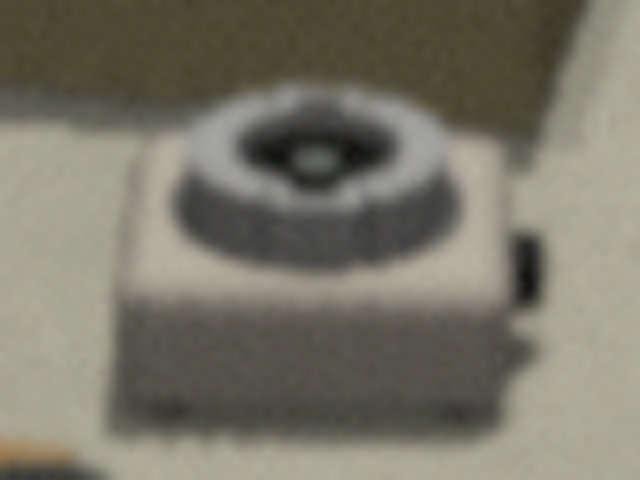

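```bash
python3 - <<'E'
from h import *
a=cam("scene");b=cam("side")
f=lambda c,x0,y0,k,u,v,z:np.round(onz(c,(x0+u/k,y0+v/k),z),4)
for u,v in [(140,308),(185,493),(362,488)]: print("rack scene",f(a,370,150,6,u,v,.008))
for u,v in [(118,420),(478,515),(560,378)]: print("rack side",f(b,240,215,6,u,v,.008))
# socket rim center
for u,v in [(312,205),(165,215),(450,195),(310,120),(312,292),(205,225),(400,178)]: print("mill sc",f(a,180,195,7,u,v,.085))
for u,v in [(185,150),(450,150),(318,85),(318,205)]: print("mill sd",f(b,290,125,8,u,v,.085))
for n,c,u,v in [("fin-endtop",0,0,0)]: pass
for n,p in [("jar base",(417,182)),("beaker base",(339,243)),("jug base",(348,280)),("bowl",(183,212)),("spat tip",(328,173)),("spat end",(405,177)),("brush",(287,302)),("brush2",(280,256)),("steelbowl",(446,290)),("red cup",(263,196)),("orange near corner",(517,233)),("orange",(455,182))]: print(n,np.round(onz(a,p,0),3))
E
```

```text
rack scene [0.4788 0.2387 0.008 ]
rack scene [0.6177 0.2077 0.008 ]
rack scene [0.6344 0.2904 0.008 ]
rack side [0.6257 0.2935 0.008 ]
rack side [0.4871 0.3212 0.008 ]
rack side [0.4685 0.2462 0.008 ]
mill sc [ 0.5603 -0.269   0.085 ]
mill sc [ 0.5533 -0.3226  0.085 ]
mill sc [ 0.5667 -0.2184  0.085 ]
mill sc [ 0.5094 -0.2647  0.085 ]
mill sc [ 0.6093 -0.2739  0.085 ]
mill sc [ 0.5626 -0.3086  0.085 ]
mill sc [ 0.5523 -0.2354  0.085 ]
mill sd [ 0.6025 -0.258   0.085 ]
mill sd [ 0.5027 -0.2725  0.085 ]
mill sd [ 0.5607 -0.3218  0.085 ]
mill sd [ 0.5457 -0.2202  0.085 ]
jar base [0.391 0.355 0.   ]
beaker base [0.611 0.029 0.   ]
jug base [0.75  0.013 0.   ]
bowl [ 0.371 -0.382 -0.   ]
spat tip [0.274 0.089 0.   ]
spat end [0.355 0.328 0.   ]
brush [ 0.784 -0.151  0.   ]
brush2 [ 0.623 -0.138 -0.   ]
steelbowl [ 0.842  0.24  -0.   ]
red cup [ 0.349 -0.139 -0.   ]
orange near corner [ 0.693  0.535 -0.   ]
orange [ 0.419  0.476 -0.   ]
```

Call:
jog_arm(
  steps=[
    [0,0.05,-0.017,-0.05,0,0,0.05],
    [0,0.1,-0.034,-0.1,0,0,0.1],
    [0,0.155,-0.051,-0.1,0,0,0.15],
    [0,0.21,-0.07,-0.1,0,0,0.2],
    [0,0.265,-0.088,-0.1,0,0,0.25],
  ],
)

```text
t: 0.98
tool_pos: [0.4402, -0.372, 0.3331]
orientation: [3.133, 0.219, 0.001]
force: [0.2, -0.0, -0.2]
opening: 0.0932
```

```bash
cat >> h.py <<'E'
def st():
    s=robot.read_state(); M=R.from_rotvec(s["orientation"]).as_matrix()
    print("t",round(s["t"],2),"q",np.round(s["q"],3),"p",np.round(s["tool_pos"],4),"x",np.round(M[:,0],3),"z",np.round(M[:,2],3),"yaw",np.round(np.degrees(np.arctan2(M[1,0],M[0,0])),2),"F",np.round(s["force"],1),"op",round(s["opening"],4))
    return s["tool_pos"],M
def delta(P):
    p,M=st(); print("tool delta",np.round(M.T@(np.array(P)-p),4))
def turn(xt,zt):
    # rotation vector in tool axes to have tool x,z at xt,zt
    p,M=st(); zt=np.array(zt,float);zt/=np.linalg.norm(zt);xt=np.array(xt,float);xt-=zt*(xt@zt);xt/=np.linalg.norm(xt)
    T=np.c_[xt,np.cross(zt,xt),zt]; print("rotvec",np.round(R.from_matrix(M.T@T).as_rotvec(),4))
E
python3 -c "
from h import *
delta([.557,-.27,.33])"
```

```text
t 0.97 q [-0.791  0.046  1.396  0.     1.698  0.64 ] p [ 0.4402 -0.372   0.3331] x [0.99  0.139 0.001] z [ 0.001 -0.001 -1.   ] yaw 8.01 F [ 0.2 -0.  -0.2] op 0.0932
tool delta [ 0.1299 -0.0847  0.0032]
```

Call:
jog_arm(
  steps=[
    [0,0.05,-0.03,0,0,0,0],
    [0,0.1,-0.06,0,0,0,0],
    [0,0.13,-0.085,0.003,0,0,0],
    [0,0.13,-0.085,0.003,0,0,0],
  ],
)

```text
t: 1.48
tool_pos: [0.5586, -0.2671, 0.3294]
orientation: [-3.133, -0.226, -0.0]
force: [-0.2, -0.2, 0.8]
opening: 0.0935
```

```bash
python3 -c "
from h import *
st()
c=cam('wrist'); np.save('mill_w.npy',c,allow_pickle=True)
cv2.imwrite('pics/w_mill.png',c['image'][:,:,::-1])
print(proj(c,[[.557,-.27,.085]]))"
```

```text
t 1.48 q [-5.290e-01  1.640e-01  1.276e+00  1.000e-03  1.701e+00  8.980e-01] p [ 0.5586 -0.2671  0.3294] x [0.99  0.143 0.   ] z [ 0.  0. -1.] yaw 8.24 F [-0.2 -0.2  0.8] op 0.0935
[[314.06000831 174.36315739]]
```

View pics/w_mill.png

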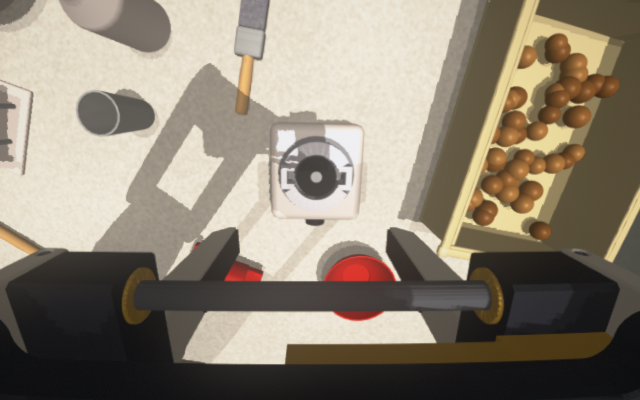

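```bash
python3 -c "
from h import *
c=np.load('mill_w.npy',allow_pickle=True).item()
crop(c,262,110,372,235,6,'pics/w_mill_z.png')"
```

```text
(no output)
```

View pics/w_mill_z.png

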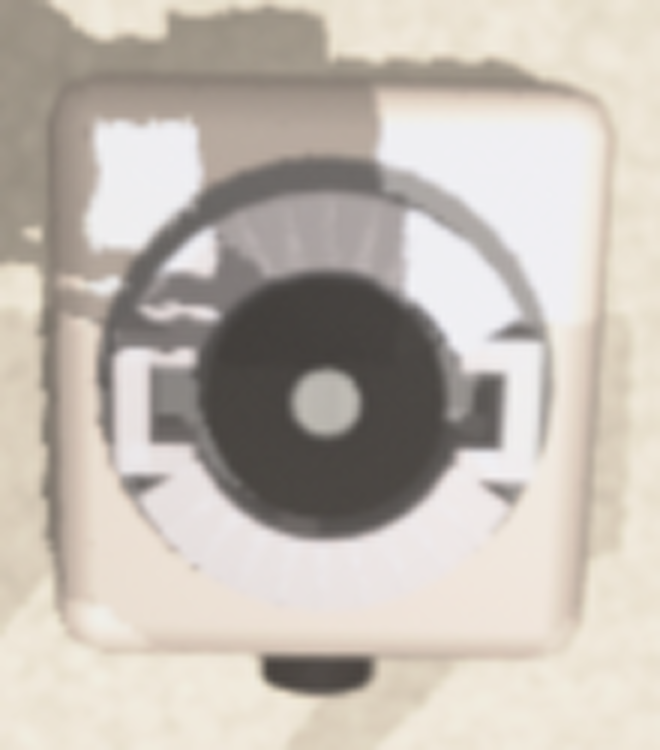

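```bash
python3 -c "
from h import *
c=np.load('mill_w.npy',allow_pickle=True).item()
f=lambda u,v,z=.085:onz(c,(262+(u+.5)/6-.5,110+(v+.5)/6-.5),z)
for p in [(326.5,405),(148,405),(505,411),(112,402),(545,402),(328,195),(328,610)]: print(np.round(f(*p),4))
d=f(148,405)-f(505,411); print(np.degrees(np.arctan2(-d[0],d[1])),np.linalg.norm(d))
print('pad',f(325,403,.078))
# housing edges lines: left edge, right edge at top z=.06
for p in [(60,120),(70,590),(610,130),(580,600),(90,80),(570,85),(100,648),(550,655)]: print(np.round(f(*p,.055),4))
"
```

```text
[ 0.5535 -0.2733  0.085 ]
[ 0.5475 -0.2317  0.085 ]
[ 0.5582 -0.3151  0.085 ]
[ 0.547  -0.2232  0.085 ]
[ 0.5617 -0.3241  0.085 ]
[ 0.6018 -0.2664  0.085 ]
[ 0.5035 -0.2811  0.085 ]
7.327114312008099 0.08408154255493816
pad [ 0.55261386 -0.27315163  0.078     ]
[ 0.608  -0.2001  0.055 ]
[ 0.4896 -0.2156  0.055 ]
[ 0.6251 -0.3327  0.055 ]
[ 0.5061 -0.3478  0.055 ]
[ 0.6185 -0.2063  0.055 ]
[ 0.6341 -0.3212  0.055 ]
[ 0.4748 -0.2252  0.055 ]
[ 0.49   -0.3428  0.055 ]
```

Call:
jog_arm(
  steps=[
    [0,0.008,-0.06,0,0,0,0.04],
    [0,0.016,-0.12,0,0,0,0.08],
    [0,0.024,-0.18,0,0,0,0.12],
    [0,0.032,-0.24,0,0,0,0.16],
    [0,0.04,-0.3,0,0,0,0.2],
  ],
)

```text
t: 2.15
tool_pos: [0.5543, 0.0343, 0.3301]
orientation: [3.139, -0.096, 0.001]
force: [0.1, -0.1, 0.8]
opening: 0.093
```

```bash
python3 -c "
from h import *
delta([.552,.267,.33]); turn([np.cos(.21),-np.sin(.21),0],[0,0,-1])"
```

```text
t 2.15 q [-3.000e-02 -1.100e-02  1.460e+00 -1.000e-03  1.692e+00  1.602e+00] p [0.5543 0.0343 0.3301] x [ 0.998 -0.061  0.001] z [ 0.001 -0.001 -1.   ] yaw -3.5 F [ 0.1 -0.1  0.8] op 0.093
tool delta [-1.650e-02 -2.321e-01 -1.000e-04]
t 2.15 q [-3.000e-02 -1.100e-02  1.460e+00 -1.000e-03  1.692e+00  1.602e+00] p [0.5543 0.0343 0.3301] x [ 0.998 -0.061  0.001] z [ 0.001 -0.001 -1.   ] yaw -3.5 F [ 0.1 -0.1  0.8] op 0.093
rotvec [ 0.0007 -0.001   0.1489]
```

Call:
jog_arm(
  steps=[
    [0,-0.005,-0.06,0,0,0,0.04],
    [0,-0.01,-0.12,0,0,0,0.08],
    [0,-0.015,-0.18,0,0,0,0.12],
    [0,-0.017,-0.232,0,0,0,0.15],
    [0,-0.017,-0.232,0,0,0,0.15],
  ],
)

```text
t: 2.78
tool_pos: [0.551, 0.2689, 0.3295]
orientation: [3.124, -0.327, 0.001]
force: [0.5, -1.0, -0.7]
opening: 0.0927
```

```bash
python3 -c "
from h import *
st()
c=cam('wrist'); np.save('rack_w.npy',c,allow_pickle=True)
crop(c,215,80,415,230,4,'pics/w_rack.png')"
```

```text
t 2.77 q [ 3.710e-01  1.480e-01  1.295e+00 -1.000e-03  1.699e+00  2.150e+00] p [0.551  0.2689 0.3295] x [ 0.978 -0.207  0.   ] z [ 0.    -0.001 -1.   ] yaw -11.95 F [ 0.5 -1.  -0.7] op 0.0927
```

View pics/w_rack.png

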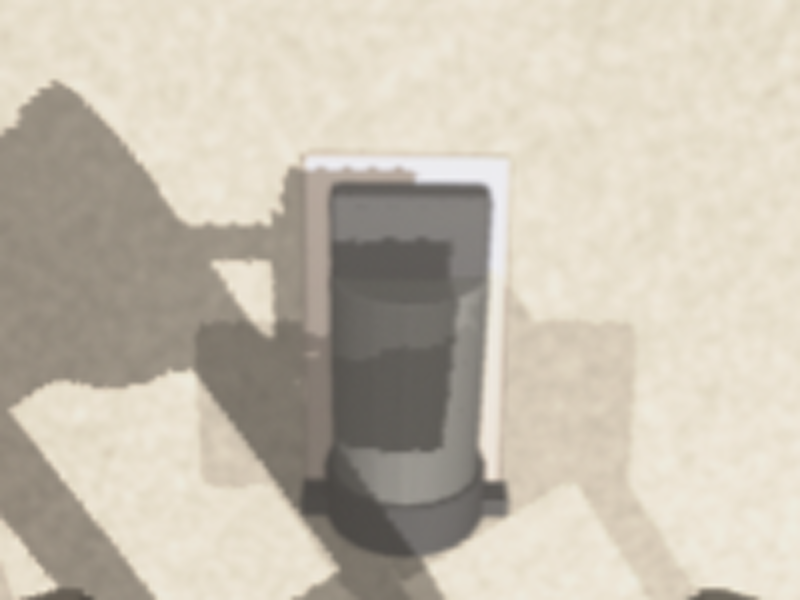

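```bash
python3 -c "
from h import *
c=np.load('rack_w.npy',allow_pickle=True).item()
f=lambda u,v,z:onz(c,(215+(u+.5)/4-.5,80+(v+.5)/4-.5),z)
a=f(303,498,.066);b=f(508,497,.066);m=(a+b)/2;print('lugs',a,b,np.linalg.norm(a-b),m, np.degrees(np.arctan2(-(a-b)[0],(a-b)[1])))
l=f(330,190,.116);r=f(491,190,.116);t=(l+r)/2;print('fin',l,r,np.linalg.norm(l-r),t)
d=t-m;print(np.degrees(np.arctan2(d[1],d[0])),np.linalg.norm(d[:2]))
u=d[:2]/np.linalg.norm(d[:2]); print('waist', m[:2]+u*.055*np.cos(np.radians(20)), 'fromfin',t[:2]-u*(.0639-.0027))
for p in [(305,155),(510,160)]: print('foot',f(*p,.008))
"
```

```text
lugs [0.5075485  0.31143462 0.066     ] [0.49188696 0.23523016 0.066     ] 0.07779719480291522 [0.49971773 0.27333239 0.066     ] -11.61371116972929
fin [0.61704532 0.27379048 0.116     ] [0.60673662 0.22472841 0.116     ] 0.05013337598848183 [0.61189097 0.24925944 0.116     ]
-12.112247997271353 0.1147272524284552
waist [0.55025027 0.26248785] fromfin [0.55205338 0.26210089]
foot [0.63101944 0.28643417 0.008     ]
foot [0.61222624 0.20642902 0.008     ]
```

```bash
python3 -c "
from h import *
a=np.radians(20);y=np.radians(-12);u=np.array([np.cos(y),np.sin(y),0]);Z=np.array([0,0,1])
z=-np.sin(a)*u-np.cos(a)*Z;x=np.cos(a)*u-np.sin(a)*Z
g=np.array([.551,.2625,.085])
turn(x,z);delta(g+.005*z-.12*z)"
```

```text
t 2.83 q [ 3.680e-01  1.460e-01  1.296e+00 -2.000e-03  1.699e+00  2.149e+00] p [0.5514 0.2671 0.3297] x [ 0.978 -0.208  0.001] z [ 0.001 -0.001 -1.   ] yaw -12.01 F [ 0.4 -0.5 -0. ] op 0.0932
rotvec [ 0.0012 -0.35   -0.0004]
t 2.83 q [ 3.680e-01  1.460e-01  1.296e+00 -2.000e-03  1.699e+00  2.149e+00] p [0.5514 0.2671 0.3297] x [ 0.978 -0.208  0.001] z [ 0.001 -0.001 -1.   ] yaw -12.01 F [ 0.4 -0.5 -0. ] op 0.0932
tool delta [0.0397 0.0044 0.1366]
```

Call:
jog_arm(
  steps=[
    [0,0.012,0.001,0.035,0,-0.12,0],
    [0,0.025,0.003,0.07,0,-0.25,0],
    [0,0.04,0.0045,0.105,0,-0.35,0],
    [0,0.04,0.0045,0.137,0,-0.35,0],
    [0,0.04,0.0045,0.137,0,-0.35,0],
  ],
)

```text
t: 3.45
tool_pos: [0.5887, 0.2511, 0.1888]
orientation: [-3.043, 0.326, 0.547]
force: [-0.6, 0.3, 0.7]
opening: 0.0935
```

```bash
python3 -c "
from h import *
a=np.radians(20);y=np.radians(-12);u=np.array([np.cos(y),np.sin(y),0]);Z=np.array([0,0,1])
z=-np.sin(a)*u-np.cos(a)*Z;x=np.cos(a)*u-np.sin(a)*Z
g=np.array([.551,.2625,.085])
turn(x,z);delta(g+.005*z)
c=cam('wrist'); cv2.imwrite('pics/w1.png',c['image'][:,:,::-1])"
```

```text
t 3.45 q [0.239 0.567 1.074 0.153 1.822 2.037] p [0.5887 0.2511 0.1888] x [ 0.916 -0.2   -0.348] z [-0.341  0.069 -0.937] yaw -12.29 F [-0.6  0.3  0.7] op 0.0935
rotvec [ 0.0033  0.0064 -0.0047]
t 3.45 q [0.239 0.567 1.074 0.153 1.822 2.037] p [0.5887 0.2511 0.1888] x [ 0.916 -0.2   -0.348] z [-0.341  0.069 -0.937] yaw -12.29 F [-0.6  0.3  0.7] op 0.0935
tool delta [-0.0006 -0.0037  0.1159]
```

View pics/w1.png

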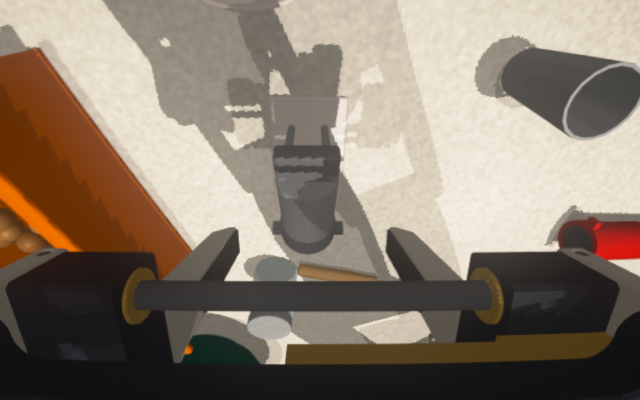

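Call:
jog_arm(
  steps=[
    [0,0,-0.004,0.05,0,0.006,-0.005],
    [0,0,-0.004,0.09,0,0.006,-0.005],
    [0,0,-0.004,0.116,0,0.006,-0.005],
    [0,0,-0.004,0.116,0,0.006,-0.005],
  ],
  force=30,
)

```text
t: 4.0
tool_pos: [0.5508, 0.2639, 0.0846]
orientation: [-3.045, 0.316, 0.53]
force: [-0.4, -0.5, -0.4]
opening: 0.0931
```

```bash
python3 -c "
from h import *
st()
c=cam('wrist'); cv2.imwrite('pics/w2.png',c['image'][:,:,::-1])
c=cam('side'); crop(c,220,180,360,320,5,'pics/d2.png')"
```

```text
t 4.0 q [0.27  0.551 1.288 0.155 1.611 2.03 ] p [0.5508 0.2639 0.0846] x [ 0.921 -0.193 -0.338] z [-0.331  0.069 -0.941] yaw -11.85 F [-0.4 -0.5 -0.4] op 0.0931
```

View pics/w2.png

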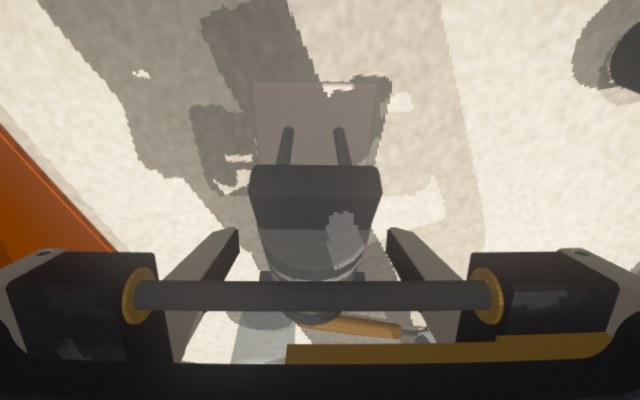

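View pics/d2.png

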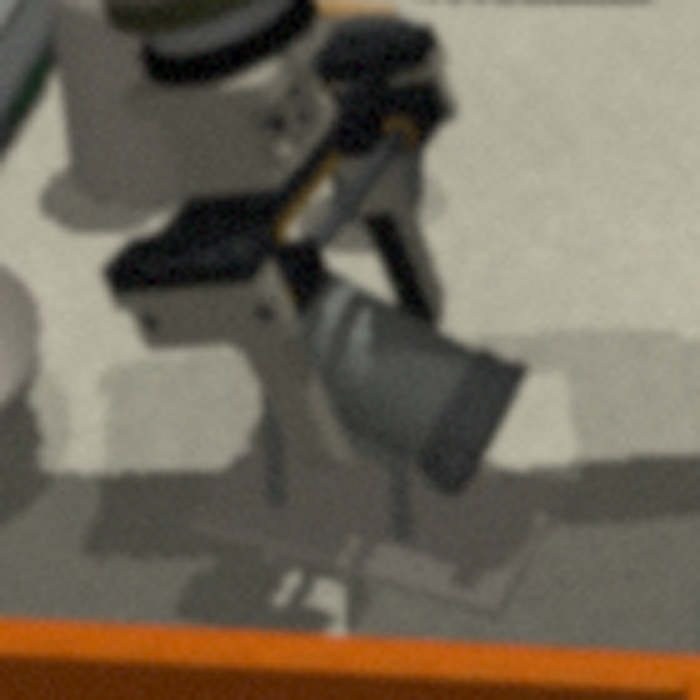

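Call:
jog_arm(
  steps=[
    [0.2,0,0,0.004,0,0,0],
    [0.6,0,0,0.004,0,0,0],
    [1,0,0,0.004,0,0,0],
    [1,0,0,0.004,0,0,0],
    [1,0,0,0.004,0,0,0],
  ],
  force=35,
)

```text
t: 4.72
tool_pos: [0.5516, 0.2635, 0.083]
orientation: [-3.046, 0.317, 0.525]
force: [-1.4, -5.2, 3.3]
opening: 0.0537
```

Call:
jog_arm(
  steps=[
    [1,0,0,0,0,0,0],
    [1,0,0,0,0,0,0],
  ],
)

```text
t: 4.97
tool_pos: [0.5516, 0.2634, 0.083]
orientation: [-3.046, 0.317, 0.526]
force: [-0.9, -0.9, 1.4]
opening: 0.0536
```

```bash
python3 -c "
from h import *
st()"
```

```text
t 4.97 q [0.27  0.551 1.29  0.154 1.607 2.03 ] p [0.5516 0.2634 0.083 ] x [ 0.922 -0.194 -0.335] z [-0.328  0.068 -0.942] yaw -11.89 F [-0.9 -0.9  1.4] op 0.0536
```

Call:
jog_arm(
  steps=[
    [1,-0.01,0,-0.028,0,0,0],
    [1,-0.025,0,-0.07,0,0,0],
    [1,-0.04,0,-0.113,0,0,0],
    [1,-0.05,0,-0.141,0,0,0],
    [1,-0.05,0,-0.141,0,0.05,0],
  ],
)

```text
t: 5.6
tool_pos: [0.5534, 0.2638, 0.235]
orientation: [-3.062, 0.319, 0.442]
force: [0.4, -0.4, -4.1]
opening: 0.0535
```

```bash
python3 -c "
from h import *
p,M=st()
delta([.5,.1,.25])
print(M.T@[0,0,1])"
```

```text
t 5.6 q [0.281 0.4   1.194 0.138 1.8   2.074] p [0.5534 0.2638 0.235 ] x [ 0.939 -0.197 -0.283] z [-0.277  0.06  -0.959] yaw -11.88 F [ 0.4 -0.4 -4.1] op 0.0535
t 5.6 q [0.281 0.4   1.194 0.138 1.8   2.074] p [0.5534 0.2638 0.235 ] x [ 0.939 -0.197 -0.283] z [-0.277  0.06  -0.959] yaw -11.88 F [ 0.4 -0.4 -4.1] op 0.0535
tool delta [-0.0221  0.1713 -0.0094]
[-0.28303951 -0.00145989 -0.95910714]
```

Call:
jog_arm(
  steps=[
    [1,-0.004,0.03,-0.002,0,0.13,0],
    [1,-0.008,0.065,-0.004,0,0.26,0],
    [1,-0.012,0.1,-0.006,0,0.39,0],
    [1,-0.018,0.135,-0.008,0,0.52,0],
    [1,-0.022,0.17,-0.009,0,0.65,0],
  ],
)

```text
t: 6.22
tool_pos: [0.4997, 0.1006, 0.2494]
orientation: [3.037, -0.316, 0.564]
force: [-0.2, -0.9, -2.2]
opening: 0.0539
```

```bash
python3 -c "
from h import *
p,M=st()
y=np.radians(-12);u=np.array([np.cos(y),np.sin(y),0]);a=np.radians(40)
turn([0,0,1],np.cos(a)*u-np.sin(a)*np.array([0,0,1]))"
```

```text
t 6.22 q [ 0.198 -0.46   2.028 -0.149  1.237  2.001] p [0.4997 0.1006 0.2494] x [ 0.913 -0.193  0.359] z [ 0.351 -0.072 -0.933] yaw -11.9 F [-0.2 -0.9 -2.2] op 0.0539
t 6.22 q [ 0.198 -0.46   2.028 -0.149  1.237  2.001] p [0.4997 0.1006 0.2494] x [ 0.913 -0.193  0.359] z [ 0.351 -0.072 -0.933] yaw -11.9 F [-0.2 -0.9 -2.2] op 0.0539
rotvec [-0.0026  0.5057  0.001 ]
```

Call:
jog_arm(
  steps=[
    [1,0.004,-0.004,0.01,0,0.1,0],
    [1,0.008,-0.008,0.02,0,0.2,0],
    [1,0.012,-0.012,0.03,0,0.3,0],
    [1,0.016,-0.016,0.04,0,0.4,0],
    [1,0.02,-0.018,0.05,0,0.5,0],
  ],
)

```text
t: 6.85
tool_pos: [0.5386, 0.1111, 0.2088]
orientation: [2.761, -0.287, 1.281]
force: [0.5, -1.0, -3.0]
opening: 0.0535
```

```bash
python3 -c "
from h import *
p,M=st()
y=np.radians(-12);u=np.array([np.cos(y),np.sin(y),0]);a=np.radians(40)
turn([0,0,1],np.cos(a)*u-np.sin(a)*np.array([0,0,1]))
a=cam('scene');b=cam('side')
crop(a,320,110,480,230,5,'pics/s3.png');crop(b,220,130,380,250,5,'pics/d3.png')"
```

```text
t 6.85 q [ 0.397 -0.634  2.408 -0.707  0.728  2.559] p [0.5386 0.1111 0.2088] x [ 0.632 -0.134  0.763] z [ 0.747 -0.155 -0.646] yaw -11.97 F [ 0.5 -1.  -3. ] op 0.0535
t 6.85 q [ 0.397 -0.634  2.408 -0.707  0.728  2.559] p [0.5386 0.1111 0.2088] x [ 0.632 -0.134  0.763] z [ 0.747 -0.155 -0.646] yaw -11.97 F [ 0.5 -1.  -3. ] op 0.0535
rotvec [-0.0037  0.0041  0.0004]
```

View pics/s3.png

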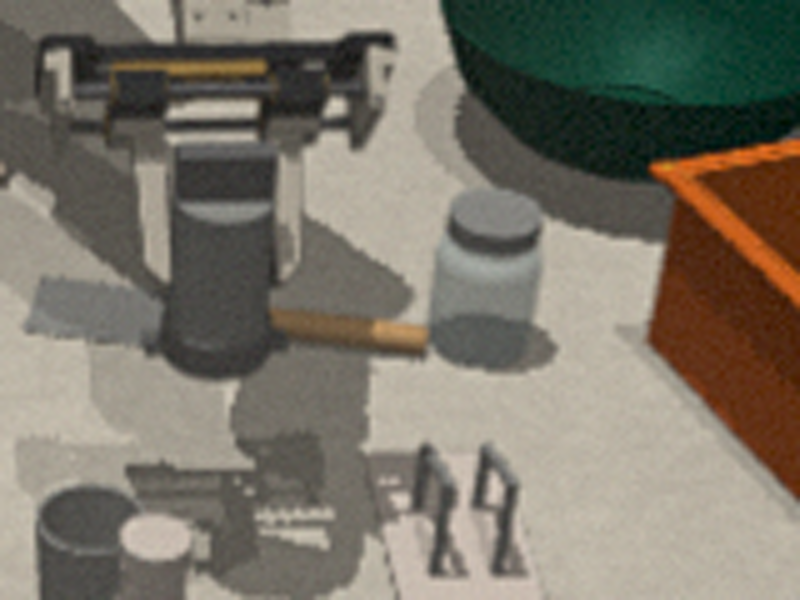

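View pics/d3.png

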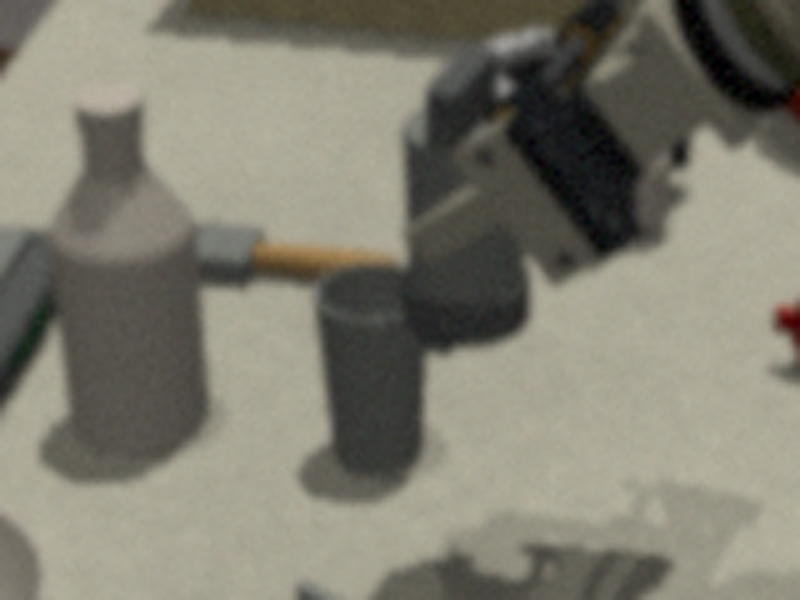

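Call:
jog_arm(
  steps=[
    [1,0.001,-0.006,0.005,0.046,0,-0.04],
    [1,0.002,-0.012,0.01,0.093,0,-0.08],
    [1,0.003,-0.018,0.015,0.14,0,-0.12],
    [1,0.004,-0.023,0.019,0.186,0,-0.158],
  ],
)

```text
t: 7.45
tool_pos: [0.558, 0.1297, 0.1956]
orientation: [-2.84, -0.058, -1.302]
force: [-0.3, 1.2, -4.4]
opening: 0.0535
```

```bash
python3 -c "
from h import *
p,M=st()"
```

```text
t 7.45 q [ 0.23  -0.657  2.441 -0.289  0.524  1.947] p [0.558  0.1297 0.1956] x [0.652 0.027 0.758] z [ 0.757  0.03  -0.653] yaw 2.34 F [-0.3  1.2 -4.4] op 0.0535
```

Call:
jog_arm(
  steps=[
    [1,-0.012,0,0.008,0,0.02,0],
    [1,-0.027,0,0.021,0,0.02,0],
    [1,-0.045,0,0.039,0,0.02,0],
  ],
)

```text
t: 7.82
tool_pos: [0.5603, 0.1299, 0.1373]
orientation: [-2.828, -0.055, -1.33]
force: [0.1, -0.9, -4.2]
opening: 0.0535
```

```bash
python3 -c "
from h import *
p,M=st()
b=cam('side');a=cam('scene')
crop(b,250,130,350,230,7,'pics/d4.png')
crop(a,330,100,430,200,7,'pics/s4.png')
np.save('s4.npy',a,allow_pickle=True);np.save('d4.npy',b,allow_pickle=True)"
```

```text
t 7.83 q [ 0.232 -0.536  2.495 -0.453  0.346  2.124] p [0.5603 0.1299 0.1373] x [0.637 0.025 0.77 ] z [ 0.77   0.03  -0.638] yaw 2.25 F [ 0.1 -0.9 -4.2] op 0.0535
```

View pics/d4.png

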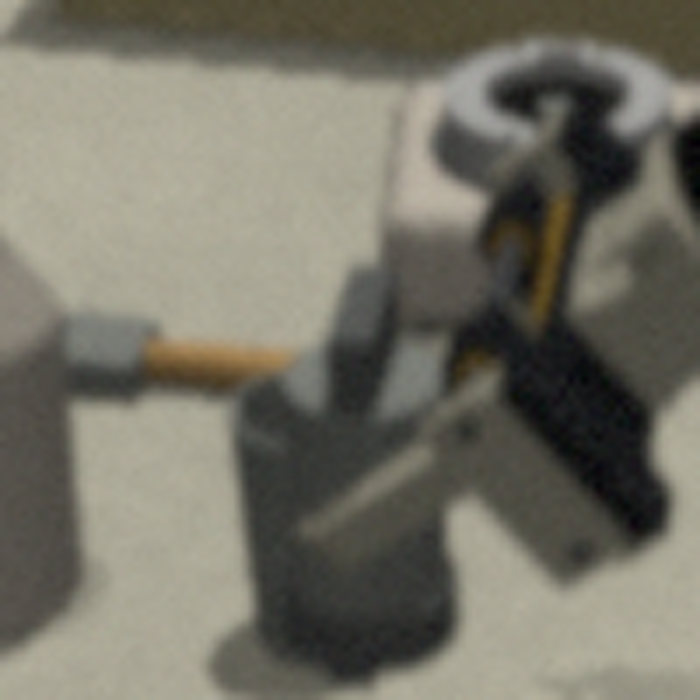

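View pics/s4.png

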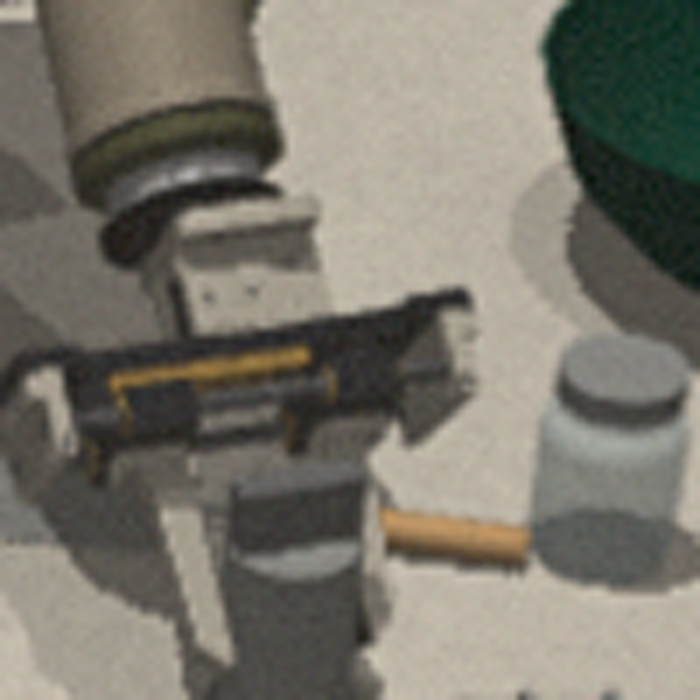

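Call:
jog_arm(
  steps=[
    [1,0.02,0,-0.016,0,0,0],
    [1,0.045,0,-0.037,0,0,0],
    [1,0.07,0,-0.058,0,0,0],
    [1,0.092,0,-0.077,0.04,0,-0.032],
    [1,0.1,0,-0.084,0.08,0,-0.064],
  ],
)

```text
t: 8.55
tool_pos: [0.5589, 0.131, 0.2694]
orientation: [-2.781, -0.204, -1.305]
force: [0.0, -0.7, -4.0]
opening: 0.0535
```

```bash
python3 -c "
from h import *
p,M=st();print(M.T@[0,0,1])"
```

```text
t 8.55 q [ 0.135 -0.779  2.381  0.016  0.662  1.551] p [0.5589 0.131  0.2694] x [0.632 0.093 0.769] z [ 0.761  0.113 -0.639] yaw 8.34 F [ 0.  -0.7 -4. ] op 0.0535
[ 0.76909391 -0.00105941 -0.63913491]
```

Call:
jog_arm(
  steps=[
    [1,0,0,0,0.1,0,-0.083],
    [1,0,0,0,0.2,0,-0.166],
    [1,0,0,0,0.3,0,-0.249],
    [1,0,0,0,0.4,0,-0.332],
    [1,0,0,0,0.5,0,-0.415],
  ],
)

```text
t: 9.18
tool_pos: [0.5594, 0.1319, 0.2739]
orientation: [-2.374, -1.001, -1.128]
force: [-0.6, 0.9, -3.9]
opening: 0.0533
```

```bash
python3 -c "
from h import *
p,M=st();print(M.T@[0,0,1]);delta([.45,.1,.2])"
```

```text
t 9.18 q [-0.326 -0.493  2.205  0.877  1.132  0.176] p [0.5594 0.1319 0.2739] x [0.44  0.455 0.774] z [ 0.544  0.551 -0.633] yaw 45.97 F [-0.6  0.9 -3.9] op 0.0533
[ 0.774014    0.00518173 -0.63314728]
t 9.18 q [-0.326 -0.493  2.205  0.877  1.132  0.176] p [0.5594 0.1319 0.2739] x [0.44  0.455 0.774] z [ 0.544  0.551 -0.633] yaw 45.97 F [-0.6  0.9 -3.9] op 0.0533
tool delta [-0.1198 -0.0562 -0.0303]
```

Call:
jog_arm(
  steps=[
    [1,-0.02,-0.01,-0.005,0.08,0,-0.065],
    [1,-0.045,-0.02,-0.01,0.16,0,-0.13],
    [1,-0.07,-0.035,-0.018,0.24,0,-0.195],
    [1,-0.095,-0.046,-0.024,0.32,0,-0.26],
    [1,-0.12,-0.056,-0.03,0.39,0,-0.32],
  ],
)

```text
t: 9.8
tool_pos: [0.4512, 0.0993, 0.2023]
orientation: [-1.944, -1.497, -0.934]
force: [0.3, -0.8, -3.2]
opening: 0.0533
```

```bash
python3 -c "
from h import *
p,M=st();print(M.T@[0,0,1])
b=cam('side');a=cam('scene')
crop(b,270,110,410,230,5,'pics/d5.png')
crop(a,280,90,420,210,5,'pics/s5.png')
np.save('s5.npy',a,allow_pickle=True);np.save('d5.npy',b,allow_pickle=True)"
```

```text
t 9.8 q [-0.554 -0.252  2.164  0.84   1.559 -0.454] p [0.4512 0.0993 0.2023] x [0.155 0.614 0.774] z [ 0.211  0.745 -0.633] yaw 75.81 F [ 0.3 -0.8 -3.2] op 0.0533
[ 0.77416293  0.01389485 -0.63283386]
```

View pics/d5.png

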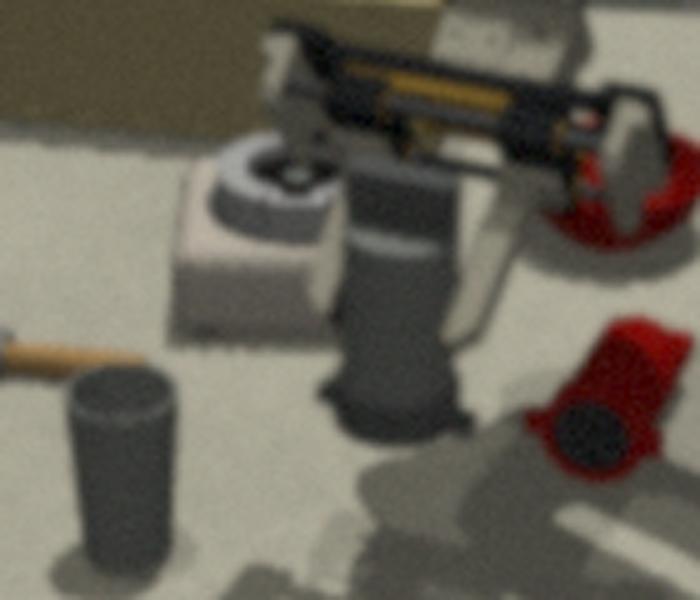

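View pics/s5.png

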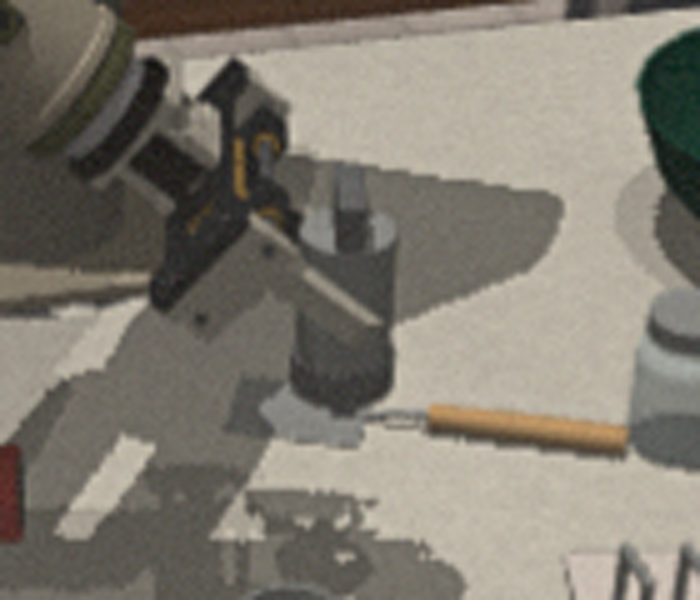

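```bash
python3 -c "
from h import *
a=np.load('s5.npy',allow_pickle=True).item();b=np.load('d5.npy',allow_pickle=True).item()
for c,o in((a,(280,90)),(b,(270,110))):
    P=(proj(c,[[.452,.103,.24],[.452,.103,.16]])-o+.5)*5
    d=P[1]-P[0];print(P,np.degrees(np.arctan2(d[0],d[1])))
    im=c['image'][o[1]:o[1]+120,o[0]:o[0]+140,::-1]
    g=cv2.cvtColor(np.ascontiguousarray(im),cv2.COLOR_BGR2GRAY)
    for r in range(44,80,3): print(o[1]+r,g[r,54:100].tolist())
"
```

```text
[[361.01777748 229.1080821 ]
 [354.24640424 352.45188795]] -3.142290358754402
134 [76, 62, 47, 43, 40, 45, 88, 138, 137, 134, 139, 134, 97, 56, 56, 57, 55, 58, 63, 84, 132, 139, 138, 132, 127, 109, 113, 107, 111, 107, 113, 110, 109, 111, 111, 113, 110, 110, 104, 107, 107, 105, 108, 109, 106, 110]
137 [108, 132, 121, 83, 48, 55, 108, 137, 140, 139, 140, 142, 131, 62, 52, 56, 61, 60, 57, 74, 94, 138, 136, 138, 126, 96, 110, 109, 109, 110, 112, 111, 109, 106, 105, 106, 112, 108, 112, 109, 108, 109, 112, 108, 112, 113]
140 [62, 79, 82, 92, 108, 101, 73, 67, 74, 77, 95, 107, 118, 85, 66, 62, 66, 67, 75, 84, 87, 90, 71, 69, 71, 94, 113, 108, 105, 110, 109, 107, 108, 106, 106, 108, 112, 109, 107, 106, 110, 108, 109, 111, 108, 115]
143 [88, 92, 84, 95, 97, 99, 100, 106, 99, 81, 70, 72, 73, 71, 76, 72, 75, 71, 74, 72, 72, 69, 70, 63, 75, 99, 110, 105, 108, 108, 107, 113, 109, 110, 114, 109, 109, 113, 112, 107, 116, 105, 107, 108, 110, 106]
146 [85, 86, 87, 87, 90, 82, 84, 104, 130, 141, 143, 124, 101, 80, 71, 71, 74, 72, 73, 73, 70, 73, 72, 67, 75, 113, 113, 112, 107, 113, 107, 105, 107, 103,
[... 3410 characters left out ...]
, 53, 58, 55, 56, 72, 83, 91, 86, 84, 88, 96, 113, 134, 152, 165, 168]
181 [157, 158, 156, 157, 156, 155, 156, 153, 154, 154, 156, 154, 143, 127, 97, 64, 55, 54, 56, 56, 56, 57, 54, 54, 57, 57, 57, 56, 58, 56, 53, 58, 54, 55, 54, 56, 89, 117, 142, 156, 162, 165, 165, 168, 168, 166]
184 [172, 168, 172, 168, 169, 169, 168, 168, 168, 166, 157, 143, 122, 94, 67, 54, 53, 54, 54, 58, 54, 58, 54, 55, 59, 60, 56, 58, 59, 56, 57, 57, 56, 53, 51, 56, 77, 111, 142, 160, 163, 162, 167, 168, 167, 168]
187 [171, 169, 170, 166, 168, 165, 167, 162, 149, 119, 85, 61, 44, 45, 47, 50, 52, 56, 57, 58, 57, 55, 57, 59, 56, 53, 57, 55, 57, 56, 57, 58, 53, 57, 52, 47, 51, 85, 126, 153, 165, 166, 168, 166, 169, 163]
```

Call:
jog_arm(
  steps=[
    [1,-0.031,0,0.025,0,0,0],
    [1,-0.058,-0.001,0.047,0,0,0],
    [1,-0.081,-0.001,0.066,0,0,0],
    [1,-0.098,-0.002,0.08,0,0,0],
    [1,-0.098,-0.002,0.08,0,0,0],
  ],
)

```text
t: 10.52
tool_pos: [0.4506, 0.0996, 0.0748]
orientation: [-1.946, -1.492, -0.934]
force: [0.4, 0.1, -3.2]
opening: 0.0534
```

```bash
python3 -c "
from h import *
p,M=st();print(M.T@[0,0,1])
b=cam('side');a=cam('scene')
crop(b,270,150,390,250,6,'pics/d6.png')
crop(a,290,110,410,220,6,'pics/s6.png')"
```

```text
t 10.53 q [-0.555  0.009  2.208  0.867  1.358 -0.682] p [0.4506 0.0996 0.0748] x [0.159 0.612 0.775] z [ 0.212  0.746 -0.632] yaw 75.41 F [ 0.4  0.1 -3.2] op 0.0534
[ 0.77493788  0.01071628 -0.63194655]
```

View pics/d6.png

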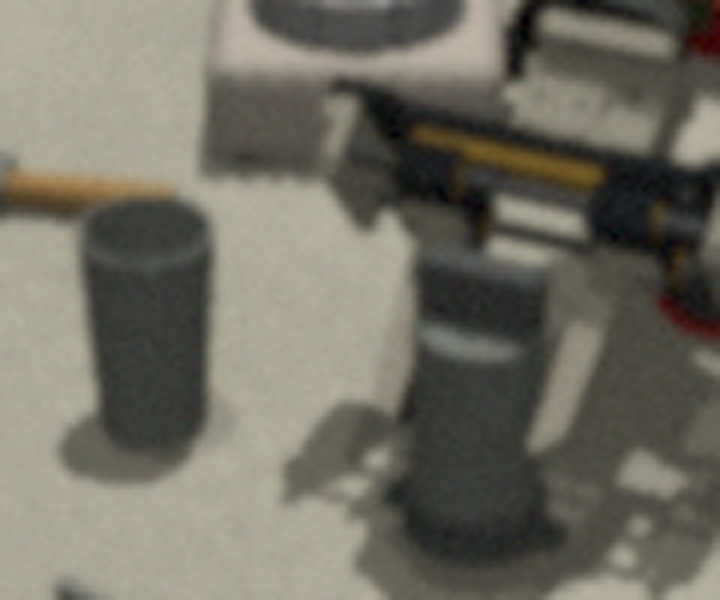

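View pics/s6.png

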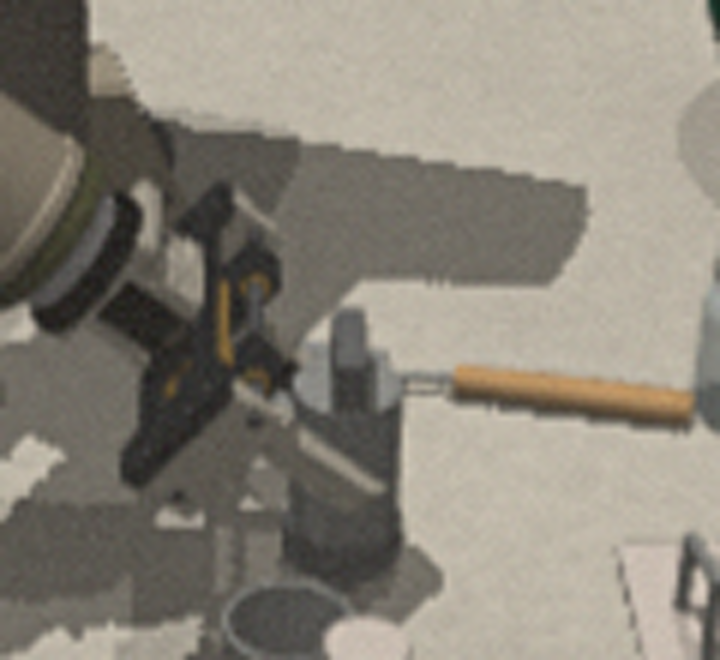

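Call:
jog_arm(
  steps=[
    [1,-0.004,0,0.003,0,0,0],
    [1,-0.007,0,0.006,0,0,0],
    [1,-0.009,0,0.0075,0,0,0],
    [1,-0.009,0,0.0075,0,0,0],
  ],
)

```text
t: 11.12
tool_pos: [0.4513, 0.0992, 0.0641]
orientation: [-1.946, -1.493, -0.934]
force: [-0.1, 0.0, -3.8]
opening: 0.0531
```

Call:
jog_arm(
  steps=[
    [1,-0.001,0,0.001,0,0,0],
    [1,-0.002,0,0.0015,0,0,0],
  ],
)

```text
t: 11.38
tool_pos: [0.4513, 0.0991, 0.0616]
orientation: [-1.946, -1.493, -0.934]
force: [0.3, 0.3, -3.1]
opening: 0.0532
```

Call:
jog_arm(
  steps=[
    [1,-0.001,0,0.001,0,0,0],
    [1,-0.002,0,0.0015,0,0,0],
  ],
)

```text
t: 11.62
tool_pos: [0.4516, 0.0995, 0.0603]
orientation: [-1.943, -1.492, -0.936]
force: [-4.1, 0.4, 13.2]
opening: 0.0536
```

Call:
jog_arm(
  steps=[
    [1,-0.001,0,0.0007,0,0,0],
    [1,-0.001,0,0.0007,0,0,0],
  ],
)

```text
t: 11.88
tool_pos: [0.4518, 0.0996, 0.0603]
orientation: [-1.941, -1.492, -0.938]
force: [-5.6, -1.9, 9.9]
opening: 0.0533
```

Call:
jog_arm(
  steps=[
    [0.4,0,0,0,0,0,0],
    [0.3,0,0,0,0,0,0],
    [0.2,0,0,0,0,0,0],
    [0.1,0,0,0,0,0,0],
    [0.1,0,0,0,0,0,0],
  ],
)

```text
t: 12.5
tool_pos: [0.4518, 0.0996, 0.0603]
orientation: [-1.941, -1.492, -0.938]
force: [0.4, 0.7, -0.2]
opening: 0.0835
```

```bash
python3 -c "
from h import *
p,M=st();print(M.T@[0,0,1])
b=cam('side');a=cam('scene')
crop(b,270,150,390,250,6,'pics/d7.png')
crop(a,290,110,410,220,6,'pics/s7.png')"
```

```text
t 12.5 q [-0.555  0.054  2.202  0.876  1.337 -0.715] p [0.4518 0.0996 0.0603] x [0.156 0.609 0.777] z [ 0.212  0.748 -0.629] yaw 75.65 F [ 0.4  0.7 -0.2] op 0.0835
[ 0.77746051  0.01242222 -0.62880906]
```

View pics/d7.png

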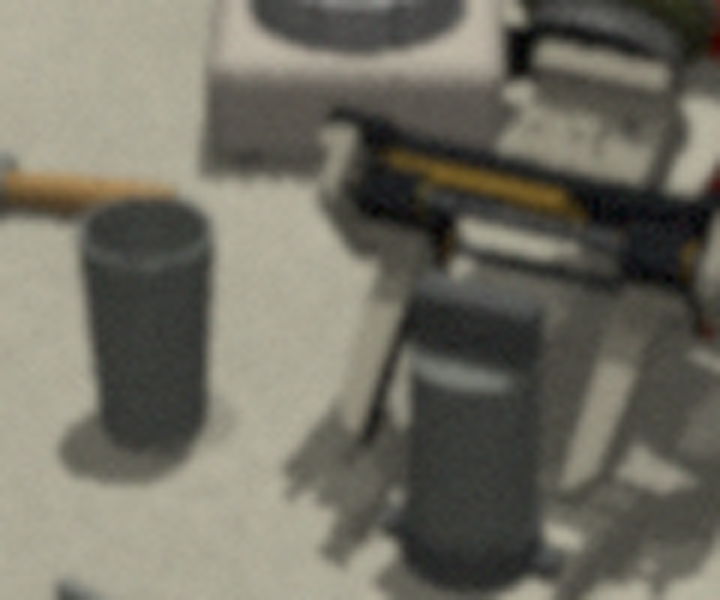

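View pics/s7.png

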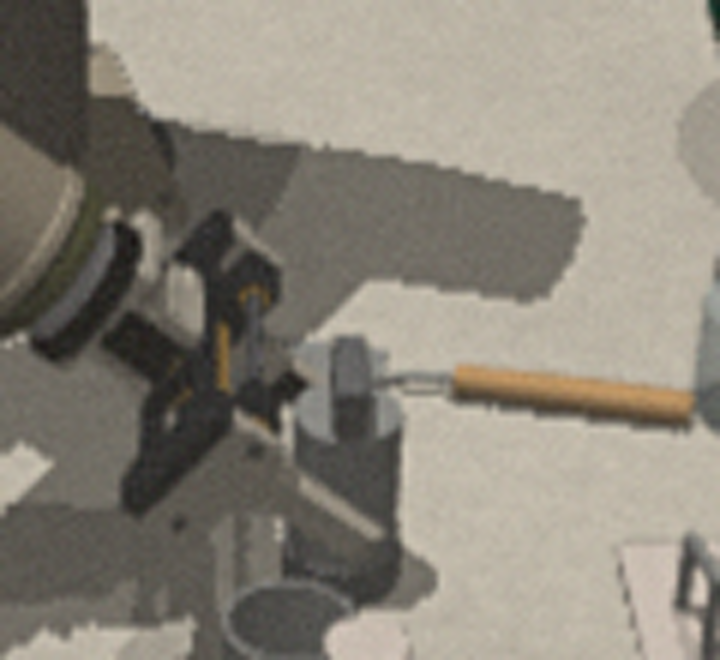

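Call:
jog_arm(
  steps=[
    [0,0,0,-0.02,0,0,0],
    [0,0,0,-0.045,0,0,0],
    [0,0,0,-0.075,0,0,0],
    [0,0,0,-0.11,0,0,0],
    [0,0.03,0,-0.14,0,0,0],
  ],
)

```text
t: 13.22
tool_pos: [0.426, 0.0124, 0.1716]
orientation: [-1.942, -1.488, -0.937]
force: [0.1, 0.2, -0.5]
opening: 0.093
```

```bash
python3 -c "
from h import *
p,M=st();turn([np.cos(np.radians(75.6)),np.sin(np.radians(75.6)),0],[0,0,-1]);delta([.42,0.0,.33])
a=cam('scene');cv2.imwrite('pics/s8.png',a['image'][:,:,::-1])"
```

```text
t 13.22 q [-0.758 -0.127  2.123  0.763  1.64  -0.641] p [0.426  0.0124 0.1716] x [0.159 0.608 0.778] z [ 0.212  0.749 -0.628] yaw 75.36 F [ 0.1  0.2 -0.5] op 0.093
t 13.22 q [-0.758 -0.127  2.123  0.763  1.64  -0.641] p [0.426  0.0124 0.1716] x [0.159 0.608 0.778] z [ 0.212  0.749 -0.628] yaw 75.36 F [ 0.1  0.2 -0.5] op 0.093
rotvec [ 0.0163 -0.8913 -0.0108]
t 13.22 q [-0.758 -0.127  2.123  0.763  1.64  -0.641] p [0.426  0.0124 0.1716] x [0.159 0.608 0.778] z [ 0.212  0.749 -0.628] yaw 75.36 F [ 0.1  0.2 -0.5] op 0.093
tool delta [ 0.1148 -0.001  -0.1101]
```

View pics/s8.png

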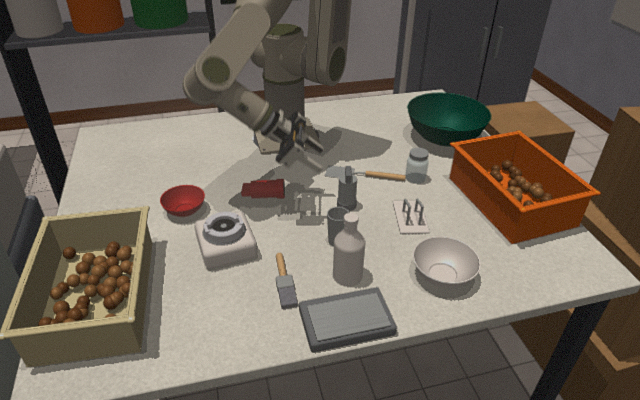

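Call:
jog_arm(
  steps=[
    [0,0.03,0,-0.03,0,-0.05,0],
    [0,0.06,0,-0.06,0,-0.2,0],
    [0,0.09,0,-0.09,0,-0.37,0],
    [0,0.115,0,-0.11,0,-0.54,0],
    [0,0.115,0,-0.11,0.01,-0.71,-0.01],
  ],
)

```text
t: 13.9
tool_pos: [0.4237, -0.0015, 0.3405]
orientation: [-2.406, -1.864, -0.232]
force: [0.3, 0.1, -0.1]
opening: 0.093
```

```bash
python3 -c "
from h import *
p,M=st();turn([np.cos(np.radians(120)),np.sin(np.radians(120)),0],[0,0,-1]);delta([.452,0.1,.33])"
```

```text
t 13.9 q [-0.277 -0.43   1.809  0.178  1.741  0.007] p [ 0.4237 -0.0015  0.3405] x [0.244 0.954 0.174] z [ 0.065  0.163 -0.985] yaw 75.64 F [ 0.3  0.1 -0.1] op 0.093
t 13.9 q [-0.277 -0.43   1.809  0.178  1.741  0.007] p [ 0.4237 -0.0015  0.3405] x [0.244 0.954 0.174] z [ 0.065  0.163 -0.985] yaw 75.64 F [ 0.3  0.1 -0.1] op 0.093
rotvec [ 0.0893 -0.157  -0.7741]
t 13.9 q [-0.277 -0.43   1.809  0.178  1.741  0.007] p [ 0.4237 -0.0015  0.3405] x [0.244 0.954 0.174] z [ 0.065  0.163 -0.985] yaw 75.64 F [ 0.3  0.1 -0.1] op 0.093
tool delta [0.1019 0.0016 0.0287]
```

Call:
jog_arm(
  steps=[
    [0,0.02,0,0.005,0.018,-0.031,-0.155],
    [0,0.04,0,0.01,0.036,-0.062,-0.31],
    [0,0.06,0.001,0.015,0.054,-0.094,-0.465],
    [0,0.08,0.001,0.02,0.072,-0.125,-0.62],
    [0,0.102,0.002,0.029,0.09,-0.157,-0.774],
  ],
)

```text
t: 14.52
tool_pos: [0.4526, 0.1009, 0.3297]
orientation: [1.563, 2.725, -0.002]
force: [0.9, -0.1, -0.6]
opening: 0.0932
```

```bash
python3 -c "
from h import *
p,M=st();turn([np.cos(np.radians(165.6)),np.sin(np.radians(165.6)),0],[0,0,-1]);delta([.452,0.1,.30])"
```

```text
t 14.53 q [ 1.090e-01 -2.610e-01  1.688e+00 -1.000e-03  1.715e+00 -4.200e-01] p [0.4526 0.1009 0.3297] x [-0.505  0.863 -0.001] z [-0.    -0.001 -1.   ] yaw 120.31 F [ 0.9 -0.1 -0.6] op 0.0932
t 14.53 q [ 1.090e-01 -2.610e-01  1.688e+00 -1.000e-03  1.715e+00 -4.200e-01] p [0.4526 0.1009 0.3297] x [-0.505  0.863 -0.001] z [-0.    -0.001 -1.   ] yaw 120.31 F [ 0.9 -0.1 -0.6] op 0.0932
rotvec [-1.000e-03  3.000e-04 -7.905e-01]
t 14.53 q [ 1.090e-01 -2.610e-01  1.688e+00 -1.000e-03  1.715e+00 -4.200e-01] p [0.4526 0.1009 0.3297] x [-0.505  0.863 -0.001] z [-0.    -0.001 -1.   ] yaw 120.31 F [ 0.9 -0.1 -0.6] op 0.0932
tool delta [-0.0004 -0.001   0.0297]
```

Call:
jog_arm(
  steps=[
    [0,0,0,0.005,0,0,-0.16],
    [0,0,0,0.01,0,0,-0.32],
    [0,0,-0.001,0.015,0,0,-0.48],
    [0,0,-0.001,0.02,0,0,-0.64],
    [0,0,-0.001,0.03,0,0,-0.79],
  ],
)

```text
t: 15.15
tool_pos: [0.4518, 0.1006, 0.2996]
orientation: [0.386, 3.118, -0.001]
force: [0.8, -0.9, -0.2]
opening: 0.0933
```

```bash
python3 -c "
from h import *
st()
c=cam('wrist'); np.save('w9.npy',c,allow_pickle=True);print(proj(c,[.452,.1,.128]))
crop(c,220,80,420,230,4,'pics/w9.png')"
```

```text
t 15.15 q [ 1.090e-01 -2.650e-01  1.745e+00 -1.000e-03  1.662e+00 -1.216e+00] p [0.4518 0.1006 0.2996] x [-0.97   0.244 -0.   ] z [ 0.    -0.001 -1.   ] yaw 165.89 F [ 0.8 -0.9 -0.2] op 0.0933
[[311.98911163 185.65567566]]
```

View pics/w9.png

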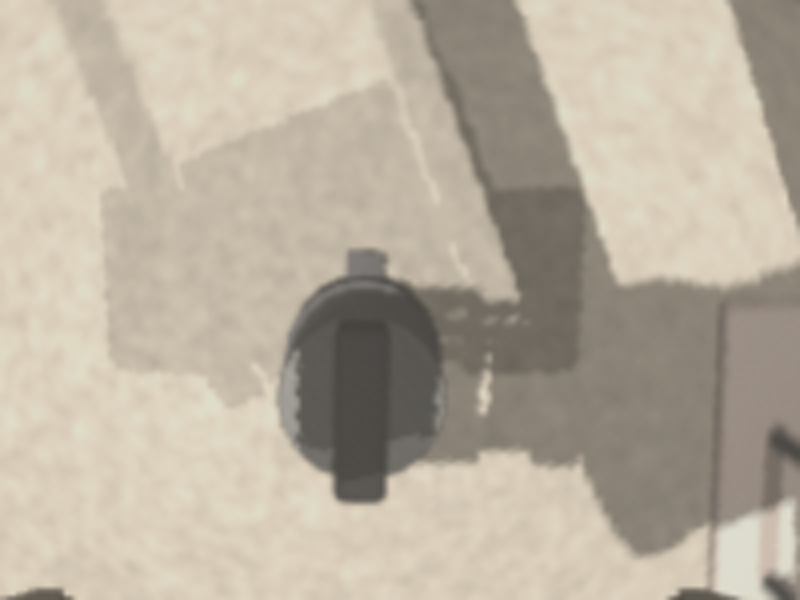

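```bash
python3 -c "
from h import *
c=np.load('w9.npy',allow_pickle=True).item()
f=lambda u,v,z:onz(c,(220+(u+.5)/4-.5,80+(v+.5)/4-.5),z)
a=f(360.5,500,.128);b=f(361,320,.128);print(a,b,np.linalg.norm(a-b),'w',np.linalg.norm(f(333,420,.128)-f(388,420,.128)));print('ctr from low end',a+(b-a)/np.linalg.norm(b-a)*.026)
d=b-a;print(np.degrees(np.arctan2(d[1],d[0])))
l=f(366,250,.009);print('lug',l)
print('ctr from lug, w/ yaw',l-.039*np.array([np.cos(np.radians(166)),np.sin(np.radians(166)),0]))
"
```

```text
[0.47370023 0.09183615 0.128     ] [0.42202706 0.10502992 0.128     ] 0.05333096671164326 w 0.015964721171566512
ctr from low end [0.44850844 0.0982684  0.128     ]
165.67663421063867
lug [0.41224088 0.10832672 0.009     ]
ctr from lug, w/ yaw [0.45008241 0.09889177 0.009     ]
```

Call:
jog_arm(
  steps=[
    [0,0.003,-0.003,0.04,0,0,0.003],
    [0,0.003,-0.003,0.08,0,0,0.003],
    [0,0.003,-0.003,0.1,0,0,0.003],
    [0,0.003,-0.003,0.1,0,0,0.003],
  ],
)

```text
t: 15.7
tool_pos: [0.446, 0.0981, 0.196]
orientation: [-0.381, -3.112, 0.003]
force: [0.5, 0.4, -0.0]
opening: 0.0929
```

```bash
python3 -c "
from h import *
st()
c=cam('wrist'); np.save('w10.npy',c,allow_pickle=True)
crop(c,220,80,420,280,3.5,'pics/w10.png')"
```

```text
t 15.7 q [ 1.050e-01 -2.420e-01  1.913e+00 -1.000e-03  1.476e+00 -1.222e+00] p [0.446  0.0981 0.196 ] x [-0.97   0.241  0.006] z [-0.006 -0.001 -1.   ] yaw 166.03 F [ 0.5  0.4 -0. ] op 0.0929
```

View pics/w10.png

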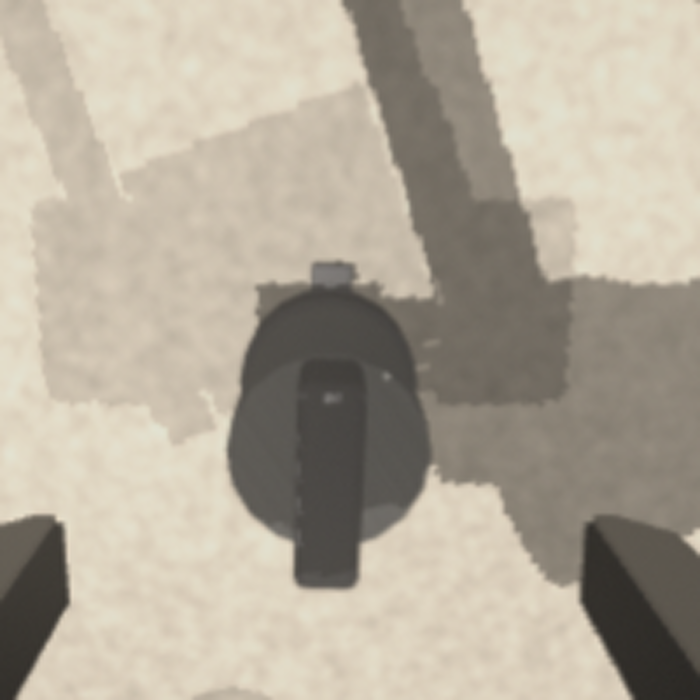

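```bash
python3 -c "
from h import *
c=np.load('w10.npy',allow_pickle=True).item()
f=lambda u,v,z:onz(c,(220+(u+.5)/3.5-.5,80+(v+.5)/3.5-.5),z)
a=f(326,588,.128);b=f(334,362,.128);print(a,b,np.linalg.norm(a-b));
for v in (587,):print('w',np.linalg.norm(f(294,580,.128)-f(358,580,.128)))
d=b-a;d/=np.linalg.norm(d);print('ctr',a+d*.026,b-d*.026,np.degrees(np.arctan2(d[1],d[0])))
l=f(333,262,.009);print('ctr lug',l-.039*d)
C=a+d*.026;delta([C[0],C[1],.118]);turn([np.cos(np.radians(165.7)),np.sin(np.radians(165.7)),0],[0,0,-1])
"
```

```text
[0.47435427 0.09134955 0.128     ] [0.42098613 0.10638624 0.128     ] 0.0554460116585497
w 0.015325252560130738
ctr [0.44932864 0.09840062 0.128     ] [0.44601177 0.09933516 0.128     ] 164.26460868926986
ctr lug [0.45007854 0.09829546 0.009     ]
t 15.75 q [ 1.050e-01 -2.420e-01  1.911e+00 -1.000e-03  1.477e+00 -1.223e+00] p [0.4469 0.0982 0.1977] x [-0.971  0.241  0.003] z [-0.004 -0.001 -1.   ] yaw 166.05 F [0.4 0.2 0.5] op 0.093
tool delta [-0.0025  0.0009  0.0797]
t 15.75 q [ 1.050e-01 -2.420e-01  1.911e+00 -1.000e-03  1.477e+00 -1.223e+00] p [0.4469 0.0982 0.1977] x [-0.971  0.241  0.003] z [-0.004 -0.001 -1.   ] yaw 166.05 F [0.4 0.2 0.5] op 0.093
rotvec [-0.0019 -0.0034  0.0062]
```

Call:
jog_arm(
  steps=[
    [0,-0.0025,0.001,0.04,0,-0.0035,0.006],
    [0,-0.0025,0.001,0.07,0,-0.0035,0.006],
    [0,-0.0025,0.001,0.08,0,-0.0035,0.006],
    [0,-0.0025,0.001,0.08,0,-0.0035,0.006],
    [0,-0.0025,0.001,0.08,0,-0.0035,0.006],
  ],
)

```text
t: 16.38
tool_pos: [0.4506, 0.0986, 0.1196]
orientation: [0.391, 3.115, -0.002]
force: [-0.3, -0.5, -0.2]
opening: 0.0928
```

```bash
python3 -c "
from h import *
st()
c=cam('wrist');np.save('w11.npy',c,allow_pickle=True)
cv2.imwrite('pics/w11.png',c['image'][:,:,::-1])"
```

```text
t 16.38 q [ 0.106 -0.17   1.995 -0.002  1.314 -1.215] p [0.4506 0.0986 0.1196] x [-0.969  0.247 -0.003] z [ 0.002 -0.002 -1.   ] yaw 165.7 F [-0.3 -0.5 -0.2] op 0.0928
```

View pics/w11.png

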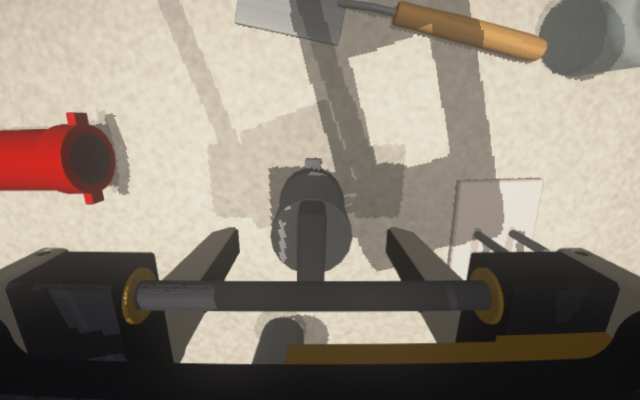

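```bash
python3 -c "
from h import *
c=np.load('w11.npy',allow_pickle=True).item()
d=np.array([np.cos(np.radians(165.7)),np.sin(np.radians(165.7)),0])
for z in (.001,.009): print(onz(c,(313,158.5),z)-.039*d)
crop(c,260,140,370,290,5,'pics/w11z.png')
st()
"
```

```text
[0.45157357 0.09889496 0.001     ]
[0.450506   0.09915678 0.009     ]
t 16.43 q [ 0.106 -0.17   1.995 -0.002  1.314 -1.215] p [0.4506 0.0986 0.1195] x [-0.969  0.247 -0.003] z [ 0.002 -0.002 -1.   ] yaw 165.7 F [0.1 0.3 0.1] op 0.093
```

View pics/w11z.png

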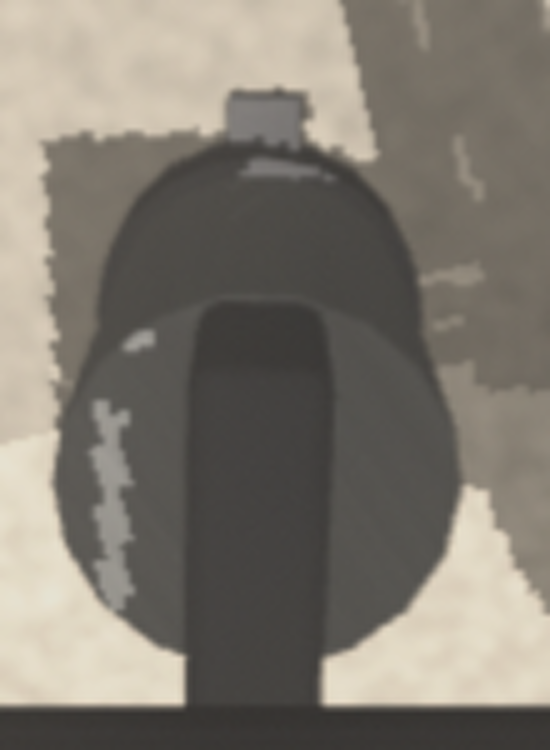

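Call:
jog_arm(
  steps=[
    [0.4,0,0,0.002,0,0,0],
    [0.8,0,0,0.002,0,0,0],
    [1,0,0,0.002,0,0,0],
    [1,0,0,0.002,0,0,0],
    [1,0,0,0.002,0,0,0],
  ],
  force=45,
)

```text
t: 17.05
tool_pos: [0.4505, 0.0986, 0.1175]
orientation: [0.391, 3.115, -0.002]
force: [0.6, -0.4, -0.8]
opening: 0.0476
```

Call:
jog_arm(
  steps=[
    [1,0,0,0,0,0,0],
    [1,0,0,0,0,0,0],
    [1,0,0,0,0,0,0],
  ],
)

```text
t: 17.42
tool_pos: [0.4505, 0.0986, 0.1174]
orientation: [0.391, 3.115, -0.002]
force: [0.2, -1.0, 0.6]
opening: 0.0179
```

```bash
python3 -c "
from h import *
st()"
```

```text
t 17.43 q [ 0.106 -0.168  1.997 -0.002  1.31  -1.215] p [0.4505 0.0986 0.1174] x [-0.969  0.247 -0.003] z [ 0.002 -0.002 -1.   ] yaw 165.7 F [ 0.2 -1.   0.6] op 0.0179
```

Call:
jog_arm(
  steps=[
    [1,0,0,0,0,0,0],
    [1,0,0,0,0,0,0],
    [1,0,0,0,0,0,0],
  ],
)

```text
t: 17.8
tool_pos: [0.4505, 0.0986, 0.1174]
orientation: [0.391, 3.115, -0.002]
force: [0.9, -1.4, -0.2]
opening: 0.0157
```

Call:
jog_arm(
  steps=[
    [1,0,0,-0.02,0,0,0],
    [1,0,0,-0.06,0,0,0],
    [1,0,0,-0.11,0,0,0.1],
    [1,0,0,-0.16,0,0,0.2],
    [1,0,0,-0.18,0,0,0.3],
  ],
)

```text
t: 18.42
tool_pos: [0.451, 0.0991, 0.3007]
orientation: [0.856, 3.016, 0.001]
force: [-0.3, -0.0, -3.9]
opening: 0.0157
```

```bash
python3 -c "
from h import *
p,M=st();delta([.553,-.2735,.30])
c=cam('wrist');cv2.imwrite('pics/w12.png',c['image'][:,:,::-1])"
```

```text
t 18.43 q [ 0.106 -0.274  1.751 -0.002  1.659 -0.912] p [0.451  0.0991 0.3007] x [-0.851  0.525 -0.006] z [ 0.006 -0.001 -1.   ] yaw 148.33 F [-0.3 -0.  -3.9] op 0.0157
t 18.43 q [ 0.106 -0.274  1.751 -0.002  1.659 -0.912] p [0.451  0.0991 0.3007] x [-0.851  0.525 -0.006] z [ 0.006 -0.001 -1.   ] yaw 148.33 F [-0.3 -0.  -3.9] op 0.0157
tool delta [-0.2824 -0.2635  0.0018]
```

View pics/w12.png

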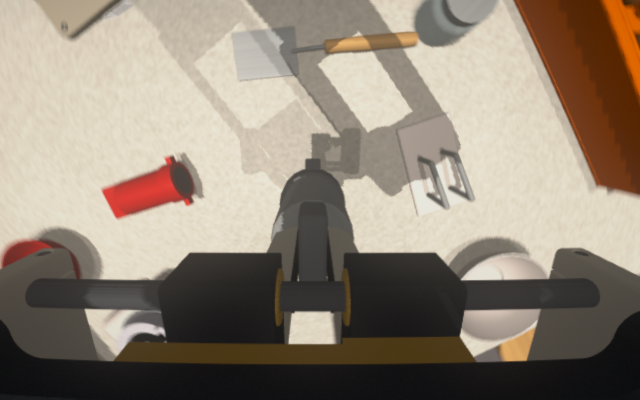

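Call:
jog_arm(
  steps=[
    [1,-0.035,-0.03,0,0,0,0.1],
    [1,-0.07,-0.065,0,0,0,0.2],
    [1,-0.105,-0.1,0,0,0,0.3],
    [1,-0.14,-0.135,0,0,0,0.4],
    [1,-0.175,-0.165,0,0,0,0.5],
  ],
)

```text
t: 19.1
tool_pos: [0.5122, -0.135, 0.3014]
orientation: [1.585, 2.706, 0.005]
force: [0.3, -0.6, -3.5]
opening: 0.0156
```

```bash
python3 -c "
from h import *
p,M=st();delta([.553,-.2735,.26]);turn([np.cos(np.radians(97.4)),np.sin(np.radians(97.4)),0],[0,0,-1])"
```

```text
t 19.1 q [-0.356 -0.085  1.583  0.002  1.638 -0.867] p [ 0.5122 -0.135   0.3014] x [-0.489  0.872 -0.003] z [ 0.006 -0.    -1.   ] yaw 119.29 F [ 0.3 -0.6 -3.5] op 0.0156
t 19.1 q [-0.356 -0.085  1.583  0.002  1.638 -0.867] p [ 0.5122 -0.135   0.3014] x [-0.489  0.872 -0.003] z [ 0.006 -0.    -1.   ] yaw 119.29 F [ 0.3 -0.6 -3.5] op 0.0156
tool delta [-0.1406 -0.0324  0.0416]
t 19.1 q [-0.356 -0.085  1.583  0.002  1.638 -0.867] p [ 0.5122 -0.135   0.3014] x [-0.489  0.872 -0.003] z [ 0.006 -0.    -1.   ] yaw 119.29 F [ 0.3 -0.6 -3.5] op 0.0156
rotvec [0.0061 0.002  0.382 ]
```

Call:
jog_arm(
  steps=[
    [1,-0.04,-0.01,0.01,0.001,0,0.1],
    [1,-0.08,-0.02,0.02,0.002,0,0.2],
    [1,-0.12,-0.028,0.03,0.004,0.001,0.3],
    [1,-0.1406,-0.0324,0.04,0.006,0.002,0.382],
    [1,-0.1406,-0.0324,0.04,0.006,0.002,0.382],
  ],
)

```text
t: 19.73
tool_pos: [0.5519, -0.2742, 0.2581]
orientation: [-2.071, -2.356, 0.002]
force: [-0.4, 1.4, -3.6]
opening: 0.0154
```

```bash
python3 -c "
from h import *
p,M=st();c=cam('wrist');np.save('w13.npy',c,allow_pickle=True)
cv2.imwrite('pics/w13.png',c['image'][:,:,::-1])
crop(cam('side'),270,80,390,200,6,'pics/d13.png');crop(cam('scene'),160,150,290,270,6,'pics/s13.png')"
```

```text
t 19.73 q [-0.544  0.17   1.399 -0.     1.578 -0.673] p [ 0.5519 -0.2742  0.2581] x [-0.128  0.992  0.003] z [-0.004  0.002 -1.   ] yaw 97.36 F [-0.4  1.4 -3.6] op 0.0154
```

View pics/w13.png

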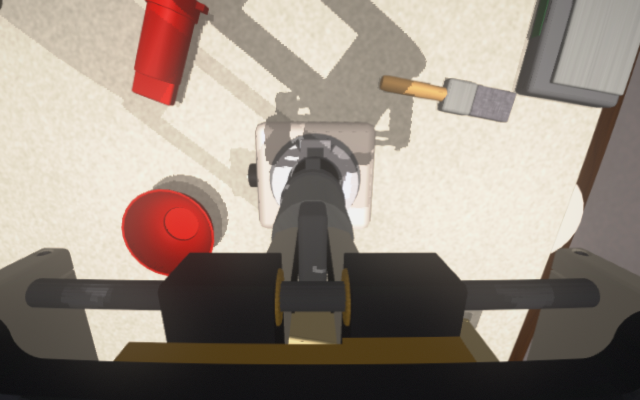

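View pics/d13.png

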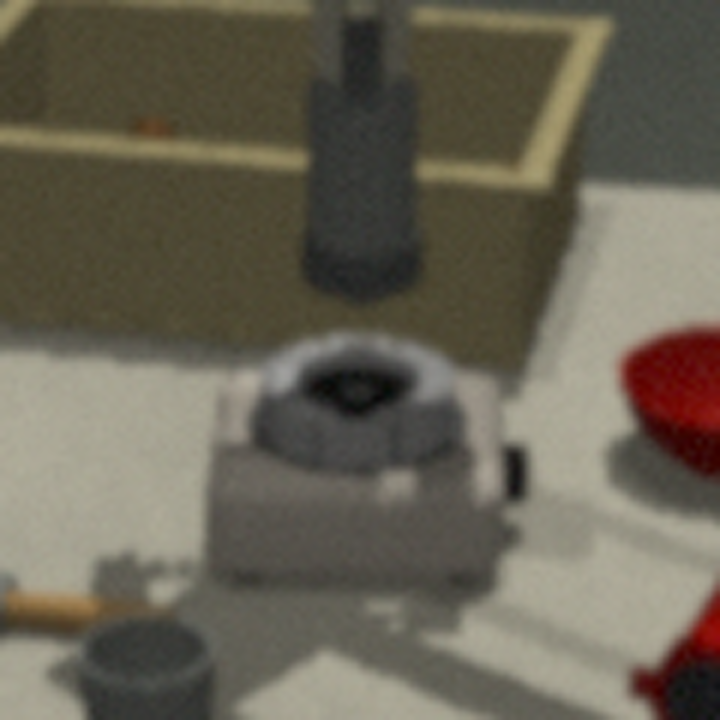

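View pics/s13.png

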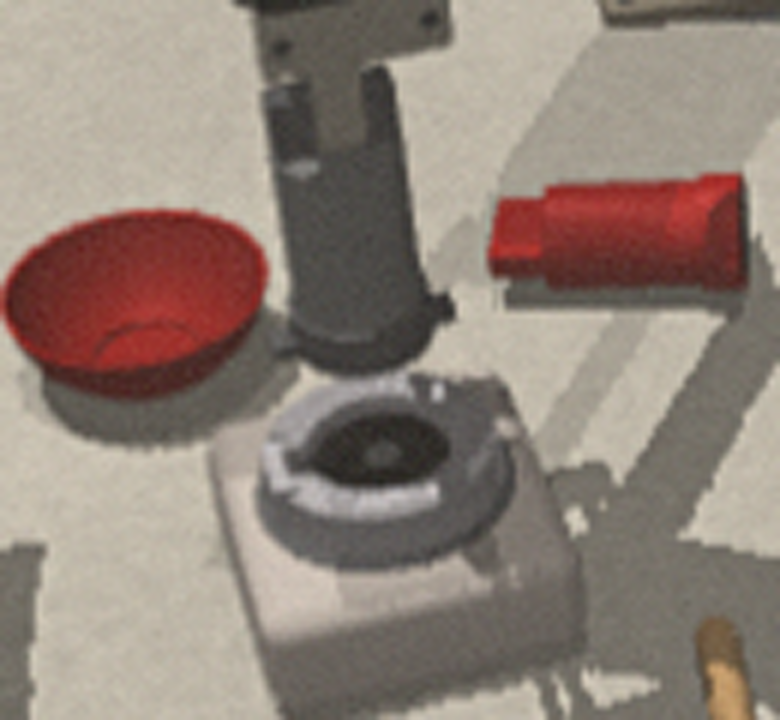

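```bash
python3 -c "
from h import *
c=np.load('w13.npy',allow_pickle=True).item()
crop(c,250,115,380,245,6,'pics/w13z.png')
print(proj(c,[[.553,-.2735,.085]]))"
```

```text
[[314.41746093 184.54575303]]
```

View pics/w13z.png

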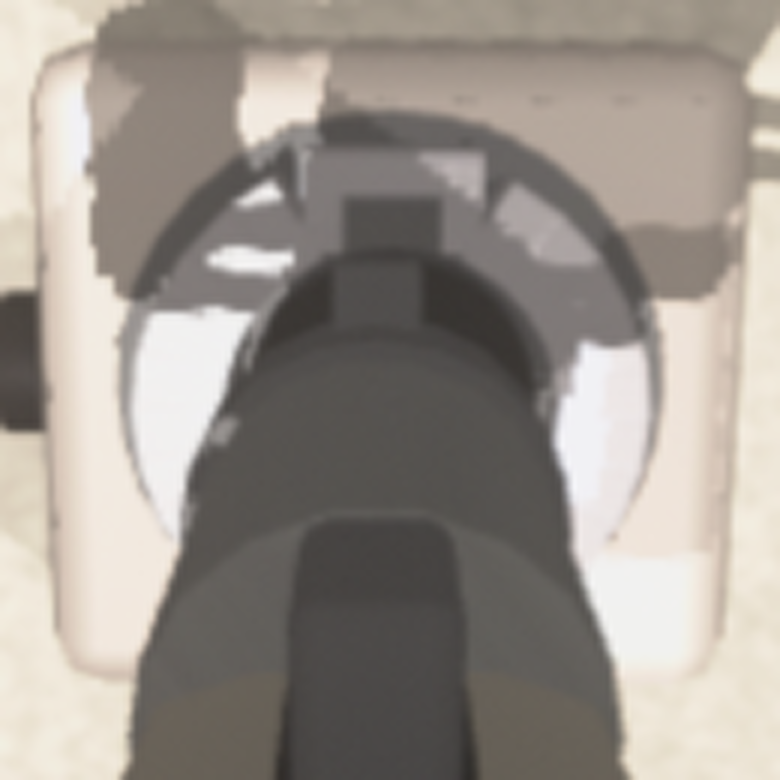

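```bash
python3 -c "
from h import *
c=np.load('w13.npy',allow_pickle=True).item()
f=lambda u,v,z:onz(c,(250+(u+.5)/6-.5,115+(v+.5)/6-.5),z)
p,M=st()
T=lambda P:np.round((M.T@(P-p))*1000,1)
s=f(392,197,.085);print('slot outer',s,T(s),'width',np.linalg.norm(f(343,220,.085)-f(441,220,.085)))
for z in(.1497,.1407): print('lug',T(f(377,258,z)),'w',np.linalg.norm(f(332,275,z)-f(422,275,z)))
print('ring',T(f(128,385,.085)),T(f(655,385,.085)))
print('slot edges low', T(f(343,220,.085)),T(f(441,220,.085)),'lug edges',T(f(332,275,.1497)),T(f(422,275,.1497)),T(f(330,310,.1497)),T(f(425,310,.1497)))
# mill yaw from housing edges
print(T(f(40,120,.055)),T(f(60,600,.055)),T(f(742,120,.055)),T(f(722,600,.055)))
"
```

```text
t 19.88 q [-0.542  0.165  1.398  0.     1.579 -0.673] p [ 0.5528 -0.2727  0.2611] x [-0.131  0.991  0.001] z [-0.001  0.001 -1.   ] yaw 97.53 F [-0.4 -0.  -2.5] op 0.0156
slot outer [ 0.54792603 -0.23091589  0.085     ] [ 41.9   0.8 176.1] width 0.0184801072374844
lug [ 38.8  -2.  111.4] w 0.01370584415045022
lug [ 37.6  -2.  120.4] w 0.014179465624544562
ring [  5.9 -50.3 176.1] [  5.8  51.6 176.1]
slot edges low [ 37.6  -8.5 176.1] [ 37.6  10.  176.1] lug edges [ 36.2  -8.8 111.4] [ 36.2   4.9 111.4] [ 30.8  -9.2 111.4] [ 30.8   5.4 111.4]
[ 54.8 -70.6 206.2] [-48.1 -71.6 206.1] [ 54.6  72.1 206.1] [-48.2  73.2 206. ]
```

```bash
python3 -c "
from h import *
c=np.load('w13.npy',allow_pickle=True).item()
T=c['tool_from_camera'];
def tl(u,v,z):
    p=cv2.undistortPoints(np.array([[[250+(u+.5)/6-.5,115+(v+.5)/6-.5]]]),c['mtx'],c['D'])[0,0]
    d=T[:3,:3]@[p[0],p[1],1];o=T[:3,3];return np.round(1000*(o+d*(z-o[2])/d[2]),1)
print('fin top', tl(293,600,-.0106),tl(463,600,-.0106)) 
print('body top', tl(140,660,.0174),tl(612,660,.0174))
print('body low', tl(180,540,.09),tl(573,540,.09))
print('lug',tl(332,275,.1084),tl(422,275,.1084))
print('collar', tl(243,345,.11),tl(545,345,.11))
"
```

```text
fin top [ 25.8  -8.1 -10.6] [ 25.9   6.7 -10.6]
body top [  9.6 -25.7  17.4] [ 9.6 24.1 17.4]
body low [  0.8 -29.6  90. ] [ 0.8 28.4 90. ]
lug [ 37.4  -7.4 108.4] [ 37.4   6.3 108.4]
collar [ 26.3 -21.3 110. ] [ 26.3  25.5 110. ]
```

```bash
python3 -c "
from h import *
p,M=st();c=cam('wrist');p2,M2=st();np.save('w14.npy',c,allow_pickle=True)
crop(c,250,115,380,245,6,'pics/w14z.png')"
```

```text
t 19.88 q [-0.542  0.165  1.398  0.     1.579 -0.673] p [ 0.5528 -0.2727  0.2611] x [-0.131  0.991  0.001] z [-0.001  0.001 -1.   ] yaw 97.53 F [-0.4 -0.  -2.5] op 0.0156
t 19.93 q [-0.541  0.165  1.398  0.     1.579 -0.673] p [ 0.553  -0.2726  0.2617] x [-0.131  0.991  0.   ] z [ 0.  0. -1.] yaw 97.53 F [ 0.3  0.2 -3.3] op 0.0157
```

View pics/w14z.png

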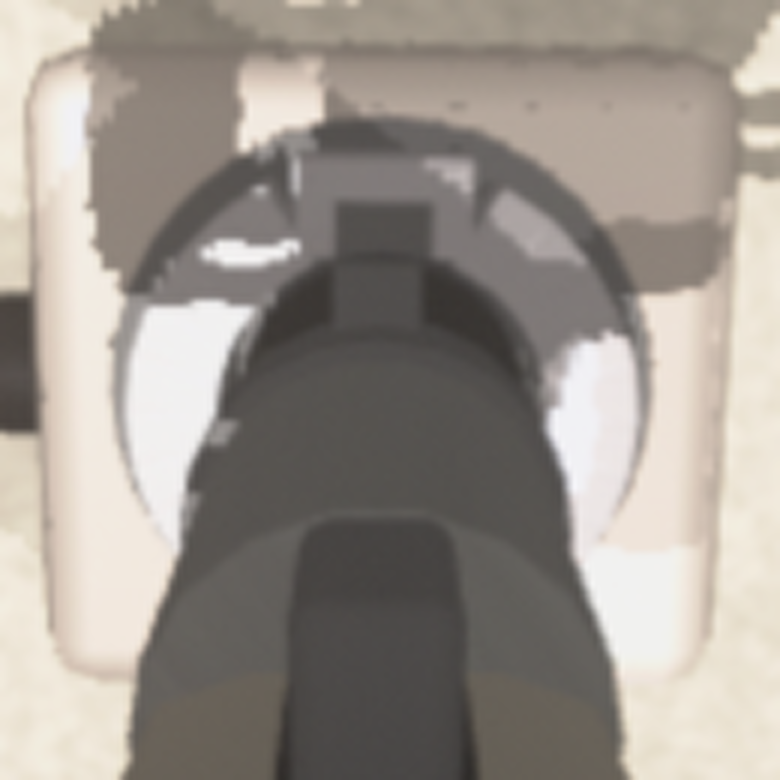

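```bash
python3 -c "
from h import *
c=np.load('w14.npy',allow_pickle=True).item()
T=c['tool_from_camera'];
def tl(u,v,z):
    p=cv2.undistortPoints(np.array([[[250+(u+.5)/6-.5,115+(v+.5)/6-.5]]]),c['mtx'],c['D'])[0,0]
    d=T[:3,:3]@[p[0],p[1],1];o=T[:3,3];return np.round(1000*(o+d*(z-o[2])/d[2]),1)
print('slot',tl(384,203,.1767),tl(334,225,.1767),tl(434,225,.1767))
print('ring',tl(122,385,.1767),tl(646,385,.1767),'ringtop front')
print('lug',tl(377,258,.1084),tl(377,258,.1174))
print('housing',tl(32,120,.207),tl(52,600,.207),tl(735,120,.207),tl(716,600,.207))
for p in [(.553,-.2735)]: pass
delta([.553,-.2735,.2]);
"
```

```text
slot [ 41.5   0.9 176.7] [ 37.3  -8.7 176.7] [ 37.3  10.4 176.7]
ring [  6.2 -50.3 176.7] [  6.3  52.2 176.7] ringtop front
lug [ 40.   -0.6 108.4] [ 38.8  -0.6 117.4]
housing [ 55.4 -71.3 207. ] [-48.6 -72.2 207. ] [ 55.6  73.1 207. ] [-48.4  74.8 207. ]
t 19.93 q [-0.541  0.165  1.398  0.     1.579 -0.673] p [ 0.553  -0.2726  0.2617] x [-0.131  0.991  0.   ] z [ 0.  0. -1.] yaw 97.53 F [ 0.3  0.2 -3.3] op 0.0157
tool delta [-0.0009 -0.0001  0.0617]
```

Call:
jog_arm(
  steps=[
    [1,-0.0006,0.001,0.015,0,0,0],
    [1,-0.0006,0.001,0.03,0,0,0],
    [1,-0.0006,0.001,0.045,0,0,0],
    [1,-0.0006,0.001,0.045,0,0,0],
    [1,-0.0006,0.001,0.045,0,0,0],
  ],
)

```text
t: 20.55
tool_pos: [0.5541, -0.2732, 0.2168]
orientation: [-2.071, -2.362, -0.0]
force: [0.8, -0.7, -3.4]
opening: 0.0157
```

```bash
python3 -c "
from h import *
p,M=st();c=cam('wrist');p2,M2=st();np.save('w15.npy',c,allow_pickle=True)
crop(c,240,105,390,235,5,'pics/w15z.png')
crop(cam('scene'),170,150,280,270,6,'pics/s15.png')"
```

```text
t 20.55 q [-0.541  0.185  1.456  0.     1.5   -0.673] p [ 0.5541 -0.2732  0.2168] x [-0.131  0.991  0.   ] z [ 0.  0. -1.] yaw 97.53 F [ 0.8 -0.7 -3.4] op 0.0157
t 20.6 q [-0.541  0.185  1.456  0.     1.5   -0.673] p [ 0.5544 -0.2733  0.2173] x [-0.131  0.991 -0.   ] z [ 0.001 -0.    -1.   ] yaw 97.53 F [ 0.2  0.4 -2.7] op 0.0155
```

View pics/w15z.png

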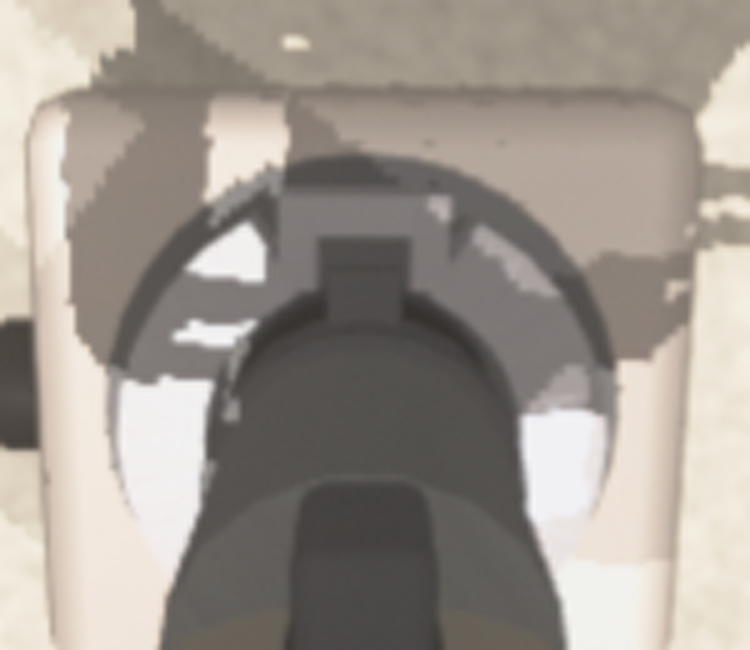

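View pics/s15.png

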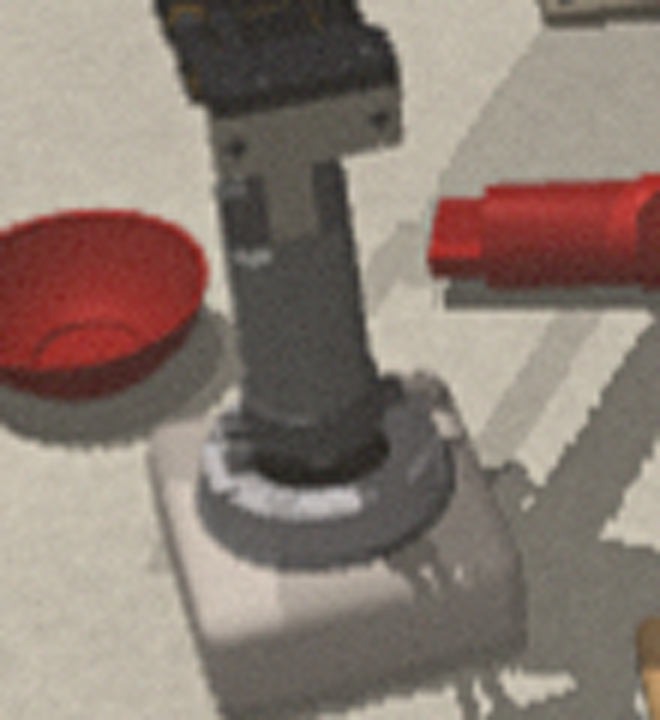

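```bash
python3 -c "
from h import *
c=np.load('w15.npy',allow_pickle=True).item()
T=c['tool_from_camera'];
def tl(u,v,z):
    p=cv2.undistortPoints(np.array([[[240+(u+.5)/5-.5,105+(v+.5)/5-.5]]]),c['mtx'],c['D'])[0,0]
    d=T[:3,:3]@[p[0],p[1],1];o=T[:3,3];return np.round(1000*(o+d*(z-o[2])/d[2]),1)
print('slot',tl(364.5,237,.1323),tl(318,255,.1323),tl(411,255,.1323))
print('ring',tl(113,410,.1323),tl(607,410,.1323))
print('lug',tl(367,265,.1164),tl(325,290,.1084),tl(409,290,.1084))
"
```

```text
slot [ 42.4  -0.5 132.3] [ 38.8  -9.7 132.3] [ 38.8   8.8 132.3]
ring [  7.2 -51.8 132.3] [  7.3  49.2 132.3]
lug [ 38.9  -0.  116.4] [ 35.4  -7.7 108.4] [ 35.4   7.6 108.4]
```

Call:
jog_arm(
  steps=[
    [1,0.0005,-0.0007,0.004,0,0,0],
    [1,0.0005,-0.0007,0.01,0,0,0],
    [1,0.0005,-0.0007,0.015,0,0,0],
    [1,0.0005,-0.0007,0.02,0,0,0],
    [1,0.0005,-0.0007,0.02,0,0,0],
  ],
)

```text
t: 21.28
tool_pos: [0.5533, -0.2727, 0.1967]
orientation: [-2.071, -2.362, -0.0]
force: [-0.2, 0.8, -3.0]
opening: 0.0156
```

```bash
python3 -c "
from h import *
p,M=st();c=cam('wrist');p2,M2=st();np.save('w16.npy',c,allow_pickle=True)
crop(c,240,105,390,235,5,'pics/w16z.png')
crop(cam('side'),290,100,390,190,7,'pics/d16.png')"
```

```text
t 21.27 q [-0.541  0.194  1.484  0.     1.464 -0.673] p [ 0.5533 -0.2727  0.1967] x [-0.131  0.991  0.   ] z [ 0.  0. -1.] yaw 97.53 F [-0.2  0.8 -3. ] op 0.0156
t 21.32 q [-0.541  0.194  1.483  0.     1.464 -0.673] p [ 0.5535 -0.2728  0.1971] x [-0.131  0.991 -0.   ] z [ 0.001 -0.    -1.   ] yaw 97.53 F [-0.3  0.2 -3. ] op 0.0157
```

View pics/w16z.png

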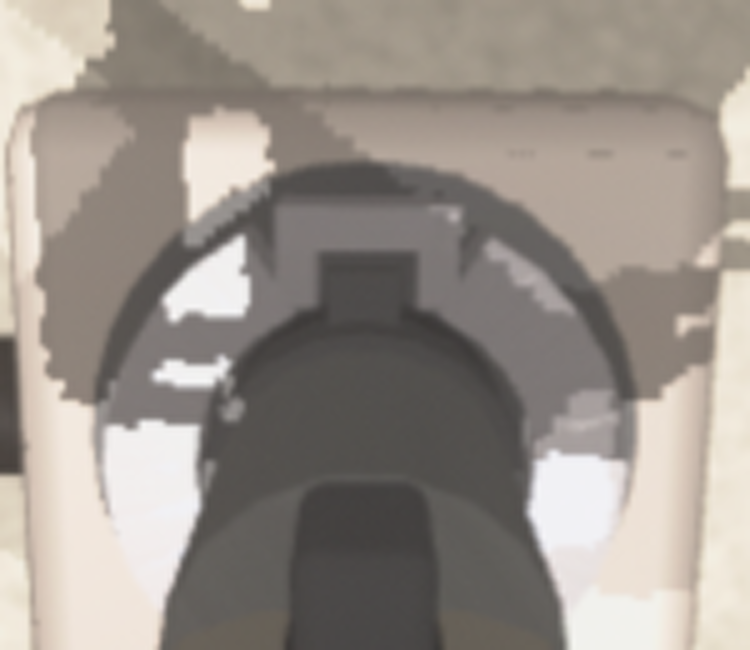

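View pics/d16.png

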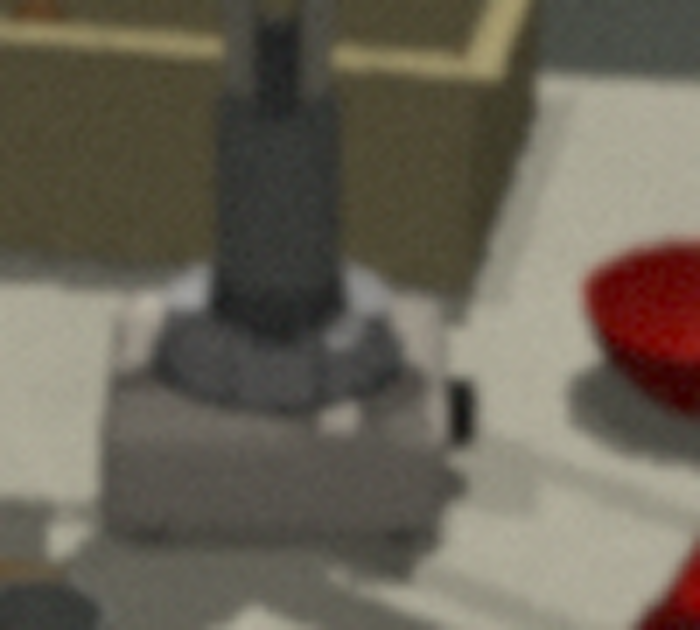

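Call:
jog_arm(
  steps=[
    [1,0,0,0.003,0,0,0],
    [1,0,0,0.006,0,0,0],
    [1,0,0,0.009,0,0,0],
    [1,0,0,0.011,0,0,0],
    [1,0,0,0.011,0,0,0],
  ],
)

```text
t: 22.0
tool_pos: [0.5542, -0.2731, 0.1871]
orientation: [2.069, 2.361, 0.001]
force: [0.7, 1.2, 5.5]
opening: 0.0158
```

```bash
python3 -c "
from h import *
p,M=st()"
```

```text
t 22.0 q [-0.541  0.2    1.495  0.     1.445 -0.673] p [ 0.5542 -0.2731  0.1871] x [-0.131  0.991 -0.001] z [ 0.002 -0.001 -1.   ] yaw 97.53 F [0.7 1.2 5.5] op 0.0158
```

Call:
jog_arm(
  steps=[
    [1,-0.0003,0,0.002,0,0,0],
    [1,-0.0003,-0.0005,0.004,0,0,0],
    [1,-0.0003,-0.0005,0.005,0,0,0],
    [1,-0.0003,-0.0005,0.005,0,0,0],
  ],
)

```text
t: 22.5
tool_pos: [0.5541, -0.2734, 0.1828]
orientation: [2.068, 2.36, 0.002]
force: [-0.8, 2.1, 7.1]
opening: 0.0157
```

```bash
python3 -c "
from h import *
p,M=st()
c=cam('wrist');st();crop(c,240,105,390,235,5,'pics/w17z.png')"
```

```text
t 22.5 q [-5.420e-01  2.020e-01  1.500e+00  1.000e-03  1.436e+00 -6.740e-01] p [ 0.5541 -0.2734  0.1828] x [-0.131  0.991 -0.001] z [ 0.003 -0.001 -1.   ] yaw 97.54 F [-0.8  2.1  7.1] op 0.0157
t 22.55 q [-5.420e-01  2.020e-01  1.500e+00  1.000e-03  1.436e+00 -6.730e-01] p [ 0.5541 -0.2734  0.1829] x [-0.131  0.991 -0.001] z [ 0.003 -0.001 -1.   ] yaw 97.54 F [-1.1  2.5  7.5] op 0.0155
```

View pics/w17z.png

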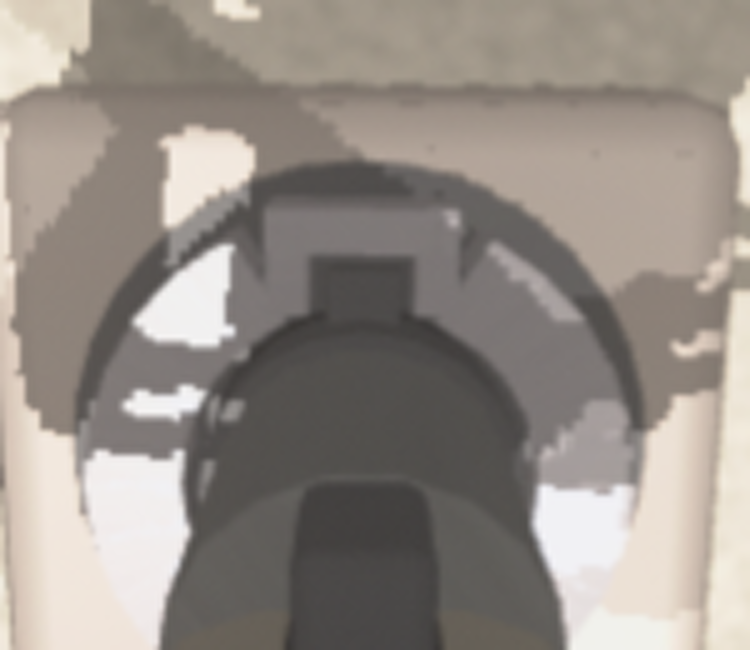

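Call:
jog_arm(
  steps=[
    [1,0,-0.0008,0.0005,0,0,0],
    [1,0,-0.0008,0.0005,0,0,0.1],
    [1,0,-0.0008,0.0005,0,0,0.2],
    [1,0,-0.0008,0.0005,0,0,0.3],
  ],
)

```text
t: 23.05
tool_pos: [0.554, -0.2743, 0.1836]
orientation: [2.399, 2.019, 0.003]
force: [-1.6, -1.8, 6.7]
opening: 0.0156
```

```bash
python3 -c "
from h import *
p,M=st();print(robot.read_state()['wrist_torque'])
c=cam('wrist');st();crop(c,240,105,390,235,5,'pics/w18z.png')"
```

```text
t 23.05 q [-0.543  0.199  1.502  0.     1.435 -0.371] p [ 0.554  -0.2743  0.1836] x [ 0.171  0.985 -0.002] z [ 0.005 -0.003 -1.   ] yaw 80.16 F [-1.6 -1.8  6.7] op 0.0156
[-0.40695349  0.16139731  0.04610812]
t 23.1 q [-0.543  0.199  1.502  0.     1.435 -0.366] p [ 0.554  -0.2744  0.1836] x [ 0.176  0.984 -0.002] z [ 0.005 -0.003 -1.   ] yaw 79.86 F [-0.4 -0.3  7.2] op 0.0158
```

View pics/w18z.png

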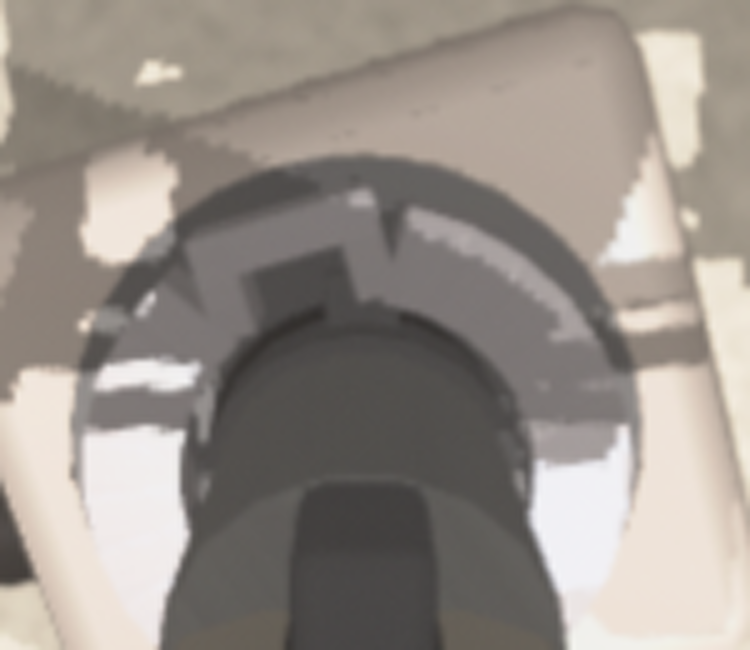

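Call:
jog_arm(
  steps=[
    [1,0,0,0.0006,0,0,0.12],
    [1,0,0,0.0006,0,0,0.24],
    [1,0,0,0.0006,0,0,0.36],
    [1,0,0,0.0006,0,0,0.48],
    [1,0,0,0.0006,0,0,0.6],
  ],
)

```text
t: 23.72
tool_pos: [0.5544, -0.2747, 0.1839]
orientation: [2.894, 1.207, 0.007]
force: [-0.4, 0.1, 6.8]
opening: 0.0158
```

```bash
python3 -c "
from h import *
p,M=st();print(robot.read_state()['wrist_torque']);turn([np.cos(np.radians(22.4)),np.sin(np.radians(22.4)),0],[0,0,-1])"
```

```text
t 23.73 q [-0.543  0.199  1.501 -0.     1.434  0.238] p [ 0.5544 -0.2747  0.1839] x [0.704 0.71  0.002] z [ 0.007 -0.004 -1.   ] yaw 45.27 F [-0.4  0.1  6.8] op 0.0158
[0.03945995 0.42491968 0.17787602]
t 23.73 q [-0.543  0.199  1.501 -0.     1.434  0.238] p [ 0.5544 -0.2747  0.1839] x [0.704 0.71  0.002] z [ 0.007 -0.004 -1.   ] yaw 45.27 F [-0.4  0.1  6.8] op 0.0158
rotvec [ 0.007  -0.0032  0.3991]
```

Call:
jog_arm(
  steps=[
    [1,0,0,0.0006,0.002,-0.001,0.12],
    [1,0,0,0.0006,0.004,-0.002,0.24],
    [1,0,0,0.0006,0.006,-0.003,0.34],
    [1,0,0,0.0006,0.007,-0.003,0.4],
    [1,0,0,0.0006,0.007,-0.003,0.4],
  ],
)

```text
t: 24.35
tool_pos: [0.5548, -0.2751, 0.1842]
orientation: [3.081, 0.607, 0.002]
force: [-0.5, 0.7, 6.0]
opening: 0.0157
```

```bash
python3 -c "
from h import *
p,M=st();print(robot.read_state()['wrist_torque'])
c=cam('wrist');st();crop(c,240,105,390,235,5,'pics/w19z.png')
crop(cam('scene'),170,150,280,270,6,'pics/s19.png')"
```

```text
t 24.35 q [-0.543  0.206  1.493 -0.     1.441  0.639] p [ 0.5548 -0.2751  0.1842] x [0.925 0.379 0.001] z [ 0.001 -0.001 -1.   ] yaw 22.3 F [-0.5  0.7  6. ] op 0.0157
[0.08022086 0.25426056 0.04335972]
t 24.4 q [-0.543  0.206  1.493 -0.     1.441  0.638] p [ 0.5548 -0.2751  0.1842] x [0.925 0.38  0.001] z [ 0.001 -0.001 -1.   ] yaw 22.33 F [-0.1  1.1  5.8] op 0.0156
```

View pics/w19z.png

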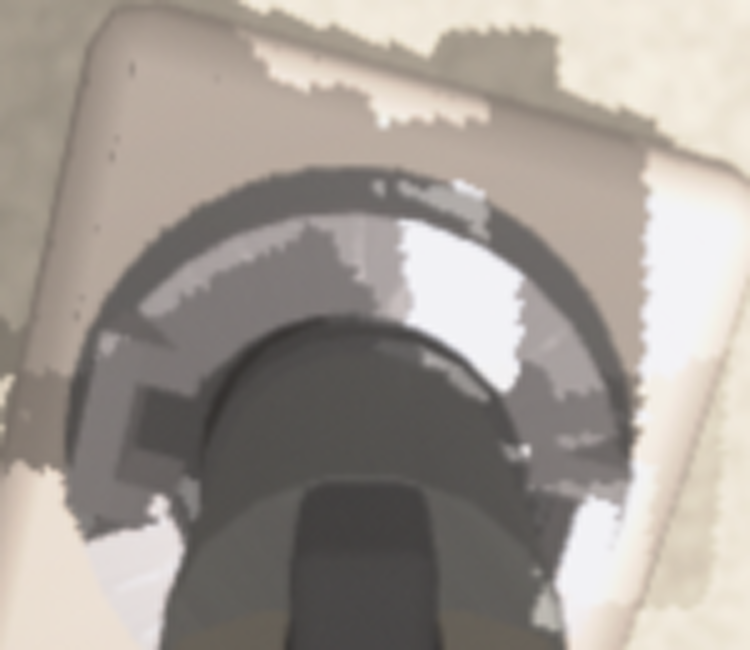

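View pics/s19.png

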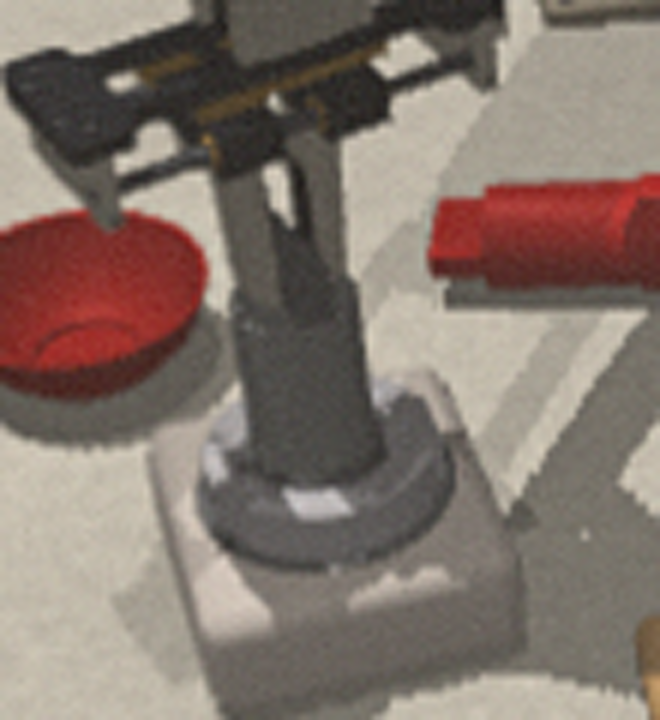

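Call:
jog_arm(
  steps=[
    [1,0,0,-0.001,0,0,0],
    [1,0,0,-0.002,0,0,0],
    [1,0,0,-0.003,0,0,0],
  ],
)

```text
t: 24.82
tool_pos: [0.5549, -0.2751, 0.1873]
orientation: [3.081, 0.608, 0.002]
force: [2.2, 0.8, -1.3]
opening: 0.0156
```

```bash
python3 -c "
from h import *
st()"
```

```text
t 24.82 q [-0.543  0.204  1.489 -0.     1.446  0.638] p [ 0.5549 -0.2751  0.1873] x [0.925 0.38  0.001] z [ 0.002 -0.001 -1.   ] yaw 22.34 F [ 2.2  0.8 -1.3] op 0.0156
```

Call:
jog_arm(
  steps=[
    [0.8,0,0,0,0,0,0],
    [0.7,0,0,0,0,0,0],
    [0.6,0,0,0,0,0,0],
    [0.5,0,0,0,0,0,0],
    [0.4,0,0,0,0,0,0],
  ],
)

```text
t: 25.45
tool_pos: [0.5549, -0.2751, 0.1873]
orientation: [3.081, 0.608, 0.002]
force: [-0.4, 0.4, 0.3]
opening: 0.0518
```

```bash
python3 -c "
from h import *
st()
c=cam('wrist');st();crop(c,240,105,390,235,5,'pics/w20z.png')"
```

```text
t 25.45 q [-0.543  0.204  1.489 -0.     1.446  0.638] p [ 0.5549 -0.2751  0.1873] x [0.925 0.38  0.001] z [ 0.002 -0.001 -1.   ] yaw 22.34 F [-0.4  0.4  0.3] op 0.0518
t 25.5 q [-0.543  0.204  1.489 -0.     1.446  0.638] p [ 0.5549 -0.2751  0.1873] x [0.925 0.38  0.001] z [ 0.002 -0.001 -1.   ] yaw 22.34 F [0.4 0.4 0.6] op 0.0538
```

View pics/w20z.png

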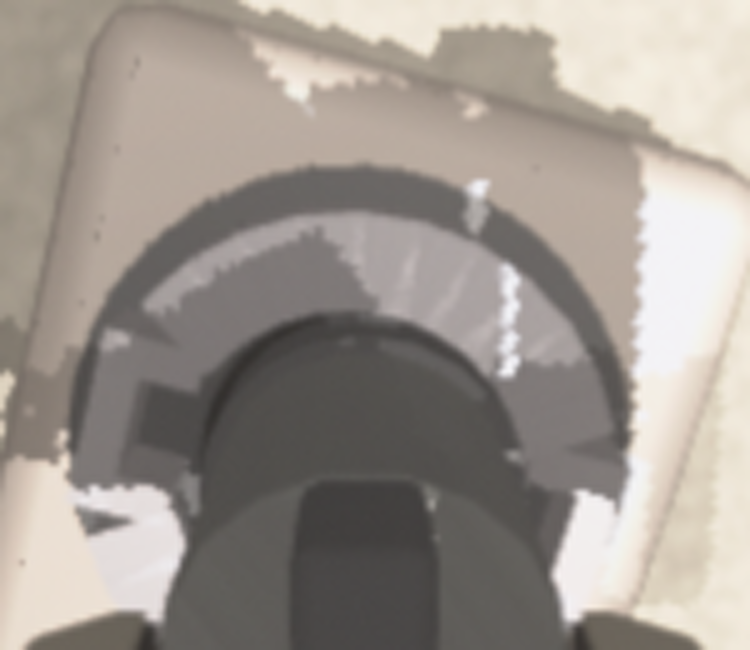

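Call:
jog_arm(
  steps=[
    [0.4,0,0,-0.02,0,0,0],
    [0.4,0,0,-0.05,0,0,0],
    [0.4,0,0,-0.09,0,0,0],
    [0.4,0,0,-0.13,0,0,0],
    [0.4,0,0,-0.13,0,0,0],
  ],
)

```text
t: 26.12
tool_pos: [0.5564, -0.276, 0.3241]
orientation: [3.074, 0.607, 0.013]
force: [0.7, -0.4, 0.0]
opening: 0.0559
```

```bash
python3 -c "
from h import *
st()
c=cam('wrist');st();np.save('w21.npy',c,allow_pickle=True);crop(c,240,75,390,225,5,'pics/w21z.png')
crop(cam('side'),290,90,390,190,7,'pics/d21.png');a=cam('scene');cv2.imwrite('pics/s21.png',a['image'][:,:,::-1])"
```

```text
t 26.12 q [-0.543  0.158  1.293  0.     1.679  0.638] p [ 0.5564 -0.276   0.3241] x [0.925 0.38  0.007] z [ 0.01  -0.006 -1.   ] yaw 22.35 F [ 0.7 -0.4  0. ] op 0.0559
t 26.18 q [-0.543  0.159  1.297 -0.     1.678  0.638] p [ 0.5557 -0.2756  0.3212] x [0.925 0.38  0.005] z [ 0.007 -0.004 -1.   ] yaw 22.35 F [-0.4 -0.3 -0.1] op 0.0557
```

View pics/w21z.png

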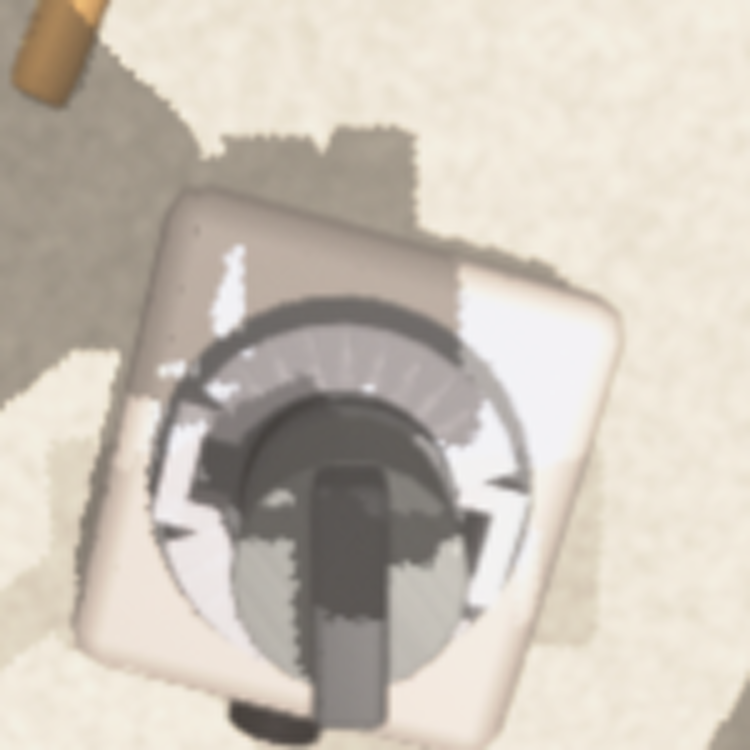

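View pics/d21.png

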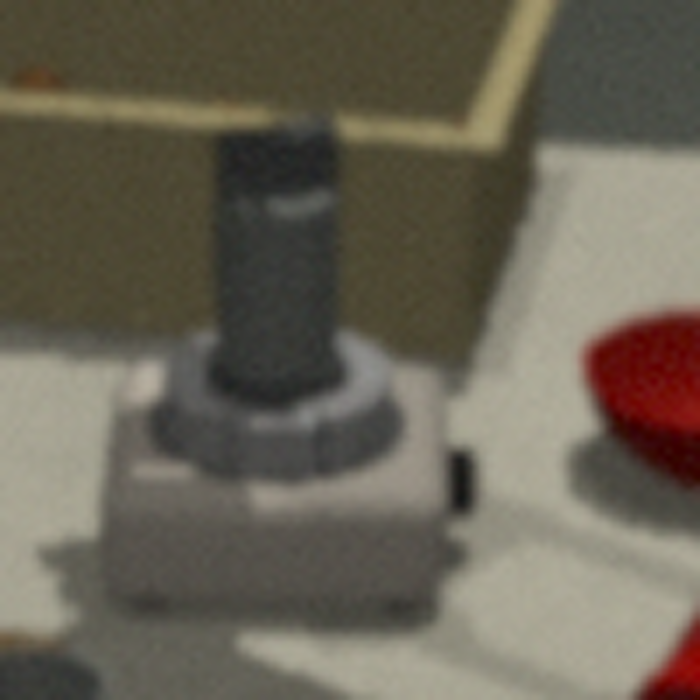

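View pics/s21.png

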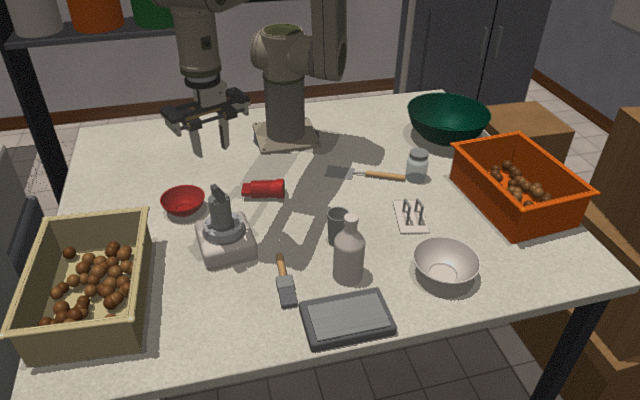

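```bash
python3 -c "
from h import *
c=np.load('w21.npy',allow_pickle=True).item()
f=lambda u,v,z:onz(c,(240+(u+.5)/5-.5,75+(v+.5)/5-.5),z)
a=f(350,728,.198);b=f(351,490,.198);d=(b-a);print('w',np.linalg.norm(f(314,700,.198)-f(387,700,.198)),'yaw',np.degrees(np.arctan2(d[1],d[0])),'ctr',a+.026*d/np.linalg.norm(d))
st();robot.close_job()"
```

```text
w 0.014979015949968344 yaw 22.047523856129516 ctr [ 0.55500725 -0.27485169  0.198     ]
t 26.27 q [-0.543  0.162  1.301 -0.     1.677  0.638] p [ 0.5545 -0.2749  0.3173] x [0.925 0.38  0.001] z [ 0.001 -0.001 -1.   ] yaw 22.34 F [0.7 0.1 0.2] op 0.0557
the job is handed in; nothing more can be done
```

The cup is locked in the mill's socket and let go. I handed the job in at about 26 s of the 72 s allowed; there is no verdict yet.

**What I did:** I gripped the cup at the waist on the rack, turned it upright, stood it on the bare table and released it. I then gripped the fin from above and set the lugs into the slots. I pressed until the underside was about 19.5 mm below the rim by the arm's reading. From there I turned it about 75° clockwise, eased up to the catch and let go.

**Last checks:**
- **Angle:** the fin measured 22.0°, against slots at about 97.4°, so the cup is turned about 75°.
- **Position:** the fin's centre was at (0.555, -0.275), about 2 mm from the socket centre of about (0.553, -0.2735). That is within the 5 mm limit and about as fine as the camera calibration allows.
- **Height:** I did not measure the underside after release. With the cup still gripped and raised, the spring force was gone at about 15 mm below the rim, which fits the lugs resting in the catch. Assuming that height, the fin measured 15.0 mm wide against the true 16 mm, so that check was only rough.
- **Upright and at rest:** it looks upright in the side and scene views.
- **Bystanders:** by eye, all of them look unmoved in the last scene picture. The arm is clear and touches nothing.

**Problem on the way:** my first spot for standing the cup brought joint 3 to 2.495, just short of its 2.5 limit. I lifted the cup off and placed it elsewhere.

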